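# Clamp the oiled rolling pins to dry

### The job

The dumpling rolling pins on the grey draining mat have just been oiled and must dry straight. Wind the drying clamp's handwheel up until its bar is fully raised, slide every pin in under the bar so that each lies across the clamp in notches of its own, about centred, and then screw the bar down hand-tight onto them and let go. Do not knock over the spice jar or the wooden salt box.

Things in the scene. Friction and masses are not known exactly. Their poses are not given: they have to be found in the camera images.
- clamp_base (a point): drying clamp, fixed: wooden base 300 mm (its x) by 116 mm (its y), 14 mm thick, z up; the point is the centre of its underside, on the screw axis. Two notched rails run along x at y = -45 and +45 mm, 14 mm thick, tops 34 mm up. A wooden bar (290 mm along x, 24 mm wide, 18 mm thick) runs over the middle, y = 0, moved up and down by the handwheel
- clamp_notches (a point): same place as the clamp's base point. Each rail has four notches 22 mm wide, 12 mm deep, at x = -129, -75, +75 and +129 mm. A pin lies along y, in a pair of notches, its centre 41 mm and its top 54 mm above the worktop; any pairs may be used. With the bar raised, a pin goes in lengthwise from either y side, over the rails and under the bar
- crosspiece (a point): steel crosspiece of the clamp, fixed, 104 mm along x, 26 mm along y, 106 to 124 mm above the worktop, the stem passes through it; it stands on two 12 mm steel rods at x = -38 and +38 mm, y = 0 of the clamp. The point is the centre of its top
- clamp_bar (a joint): height of the clamp bar in m: 0 (underside 40 mm above the worktop) to 0.040 (fully raised, underside 80 mm up). About 0.014 when it rests on pins in the notches. It starts low, at most 7 mm up, where no pin fits under it. It moves only by the handwheel and stays where it is left
- wheel_mid (a point): clamp handwheel: round dark steel, no spokes, 64 mm across, rim 16 mm thick. The point is its centre, mid rim, 158 mm above the worktop plus the bar height. Anticlockwise from above it rises with stem and bar, 6.4 mm per radian (6.25 rad in all), clockwise it sinks. Takes 0.2 N m, more once the bar bears on something. Grip across the rim at any angle, at most 1.5 rad a grasp
- mat_mid (a point): grey draining mat, fixed, 330 mm (its x) by 220 mm (its y), 3 mm thick, with five low ribs along y, 58 mm apart, tops 5.5 mm above the worktop, and a 6 mm wide rim along both x ends, 8 mm high; the pins lie between them, along y, centres 16 mm above the worktop. The point is the centre of the mat on the worktop
- pin1_mid (a point): dumpling rolling pin: a plain pale wooden rod with round ends and a thin dark line near each end, 26 mm in diameter, 200 mm long, about 75 g, loose; it rolls sideways when pushed. The point is its centre, its x axis runs along its length. There are two to four pins at the start (the others are absent).
- pin2_mid (a point): dumpling rolling pin: a plain pale wooden rod with round ends and a thin dark line near each end, 26 mm in diameter, 200 mm long, about 75 g, loose; it rolls sideways when pushed. The point is its centre, its x axis runs along its length. There are two to four pins at the start (the others are absent).
- pin3_mid (a point): dumpling rolling pin: a plain pale wooden rod with round ends and a thin dark line near each end, 26 mm in diameter, 200 mm long, about 75 g, loose; it rolls sideways when pushed. The point is its centre, its x axis runs along its length. There are two to four pins at the start (the others are absent).
- pin4_mid (a point): dumpling rolling pin: a plain pale wooden rod with round ends and a thin dark line near each end, 26 mm in diameter, 200 mm long, about 75 g, loose; it rolls sideways when pushed. The point is its centre, its x axis runs along its length. There are two to four pins at the start (the others are absent).
- spice_jar: spice jar with a dark lid, 44 mm across, 105 mm high, a bystander to be left standing; origin at the centre of its underside, z up
- salt_box: round wooden salt box, 85 mm across, 60 mm high, a bystander to be left standing; origin at the centre of its underside, z up

How it is judged (in metres and radians):
On the way, in this order (a step that is already met when the one before it is completed fails the run):
1. the clamp bar is wound up to the top (within 5 mm of fully raised) (value of joint clamp_bar above 0.035 m), for 0.2 s.
2. every pin lies across the clamp in its notches, let go, with the bar still up (value of joint clamp_bar above 0.02 m and z of pin1_mid in the frame of clamp_base between 0.032 and 0.0445 m and y of pin1_mid in the frame of clamp_base between -0.03 and 0.03 m and x of pin1_mid in the frame of clamp_base between -0.145 and 0.145 m and angle between the x axis of each of pin1_mid, pin2_mid, pin3_mid, pin4_mid and the y axis of clamp_base, either way round below 0.12 rad and linear speed of each of pin1, pin2, pin3, pin4 below 0.03 m/s and contact force between each of pin1, pin2, pin3, pin4 and the fingers below 0.1 N and z of pin2_mid in the frame of clamp_base between 0.032 and 0.0445 m and y of pin2_mid in the frame of clamp_base between -0.03 and 0.03 m and x of pin2_mid in the frame of clamp_base between -0.145 and 0.145 m and z of pin3_mid in the frame of clamp_base between 0.032 and 0.0445 m and y of pin3_mid in the frame of clamp_base between -0.03 and 0.03 m and x of pin3_mid in the frame of clamp_base between -0.145 and 0.145 m and z of pin4_mid in the frame of clamp_base between 0.032 and 0.0445 m and y of pin4_mid in the frame of clamp_base between -0.03 and 0.03 m and x of pin4_mid in the frame of clamp_base between -0.145 and 0.145 m), for 0.2 s.
At the end, for the whole second after the job is handed in: Every pin present lies in notches across the clamp (centre 32 to 44.5 mm up, within 30 mm of centred, within 0.12 rad of square to the bar), at rest and released; the bar is screwed down onto them (bar height 7 to 15.5 mm) and bears on them with over 4 N (value of joint clamp_bar between 0.007 and 0.0155 m and contact force between clamp_bar and anything else above 4 N and z of pin1_mid in the frame of clamp_base between 0.032 and 0.0445 m and y of pin1_mid in the frame of clamp_base between -0.03 and 0.03 m and x of pin1_mid in the frame of clamp_base between -0.145 and 0.145 m and angle between the x axis of each of pin1_mid, pin2_mid, pin3_mid, pin4_mid and the y axis of clamp_base, either way round below 0.12 rad and linear speed of each of pin1, pin2, pin3, pin4 below 0.03 m/s and contact force between each of pin1, pin2, pin3, pin4 and the fingers below 0.1 N and z of pin2_mid in the frame of clamp_base between 0.032 and 0.0445 m and y of pin2_mid in the frame of clamp_base between -0.03 and 0.03 m and x of pin2_mid in the frame of clamp_base between -0.145 and 0.145 m and z of pin3_mid in the frame of clamp_base between 0.032 and 0.0445 m and y of pin3_mid in the frame of clamp_base between -0.03 and 0.03 m and x of pin3_mid in the frame of clamp_base between -0.145 and 0.145 m and z of pin4_mid in the frame of clamp_base between 0.032 and 0.0445 m and y of pin4_mid in the frame of clamp_base between -0.03 and 0.03 m and x of pin4_mid in the frame of clamp_base between -0.145 and 0.145 m); the robot touches nothing.
It fails at once if the spice jar is knocked over (angle between spice_jar's own z axis and vertical above 0.7 rad).
It fails at once if the salt box is knocked over (angle between salt_box's own z axis and vertical above 0.7 rad).
Of pin1, pin2, pin3, pin4 only 2 to 4 are there at a start; the rules pass over those that are not, and their reading is None.
At some moment in a run one of pin1, pin2, pin3, pin4 may be knocked a few centimetres aside while the robot is not near it.
Once in a run the grip may slacken for a moment while it holds something.
It also fails if it takes over 210 s, if anything falls off the work surface, if the arm or the gripper's body presses on something with over 40 N, if the wrist force passes 120 N, or if a joint passes its speed limit or range.

### The arm

A 6-joint arm with a two-finger parallel gripper is mounted at the origin on a cart in front of the work surface, level with it; the furniture and walls round the work are solid. World frame = base frame: x ahead of the robot, y to its left, z up, the work surface at z = 0. Lengths are in mm, angles in rad, forces in N, time in s.
With the tool pointing down it reaches from about 350 to 975 mm from the base axis. Payload 7.1 kg.
Tool frame: the origin (TCP) lies midway between the tips of the shut fingers; the grasp point (between the pads) lies pinch_z behind it (pinch_z is the distance from the TCP to the grasp point, in mm); z points along the fingers, y is the line along which they close (so a half turn about z gives the same grasp; the last joint's range is limited). The gripper opens to 88 mm and grips with 3 to 60 N. Pads are 20 mm wide; open, the fingers measure 115 mm over their backs; the gripper's body (75 mm by 178 mm) begins 61 mm behind the grasp point.
Start: joints at [-1.228, 0.423, 1.63, -0, 1.089, -0.019], TCP at [221.24, -584.515, 222.675] pointing down, gripper open.
Joint ranges: [-3, 3], [-0.9, 2.11], [0.09, 2.58], [-1.31, 4.45], [0.11, 2.69], [-2.54, 2.54]. Speed limits (rad/s): [2.39, 2.39, 3.01, 3.14, 3.14, 3.14].

### API

Orientations are given as a rotation vector (axis times angle).
In Python, from workcell import get_obs, get_image, close_job, pinch_z gives the robot as it stands.
- The arm moves only by the tool jog_arm, never from a script. Its argument "commands" is a list of rows, each a list of 3 entries, a list of its own where there are three numbers: the gripper command: -1 is shut, 1 is fully open, values between are in proportion, then the shift along the tool's x, y, z as a fraction of full scale, then the turn, a rotation vector about the tool's x, y, z as a fraction of full scale. In form: [[gripper, [tx, ty, tz], [rx, ry, rz]], ...]. A call has 1 to 10 rows; each row shifts and turns the commanded pose from where the row before left it, along the tool's axes as they then stand; what a row does not reach is not made up. Full scale, the value 1, is 0.1 m for a shift and 45 degrees for a turn. A row lasts 1/10 s, in which the tool goes at most 50 mm and 8.59 degrees, less where a joint would pass 70% of its speed; a pose out of reach is approached as far as the arm can. A call with a number of a shift or a turn outside -1 to 1 is refused whole. A call with a gripper value outside its range is refused whole. The fingers move at their own pace and stop on an object; the grip force is fixed at half the most. Time passes only in rows, so rows that do not move let the fingers close. It gives the time, the measured TCP pose, the force, the opening and the grip force at its end, in the units of the state.
- get_obs(): the state, without advancing time (a new reading comes with each control period).
- get_image(name): name is "scene" or "top" or "wrist"; returns a dict with "image" (400x640x3 uint8, blue, green, red), "z_map" (400x640 float32, mm along the optical axis (not along the pixel's ray), 0 where there is no reading), "intrinsics" (3x3 intrinsics, pixels), "k1" (the pictures are not rectified: a ray, as slopes to the right and down, at radius r is drawn at 1 + k1 r^2 times it, then the intrinsics apply), "eye" and "orientation" of the camera in the world; the wrist camera has in their place "mount" (4x4, takes a point from camera to tool coordinates, whose origin is the TCP and whose axes are the flange's). Camera axes: x right, y down, z forward; pixel columns grow to the right and rows downward; lengths in mm; the calibration is good to about 2 mm. A picture is of the moment at which its call begins: read the wrist's pose just before it.
- close_job(): hands the job in; it is judged then, once.
The state is a dict: "t": time; "qpos": joint angles; "qvel": joint speeds; "joint_torque": joint torques, N m; "ee_pos": TCP position; "orientation": TCP orientation; "ft_force": force on the tool from outside, world axes, zero at the start; "moment": the same for the moment, N m; "width": finger opening in mm; "grasp_force": force on a finger pad.
Only numpy, scipy, OpenCV 4.12 (cv2) and the standard library are available. Lean on these libraries where they do the work, as an engineer would, in place of code of your own. Each camera call takes 0.05 s, during which the arm holds its last target. There are 200 camera calls.

## Working session

There is one attempt and no reset: what is moved stays moved. The work goes in short steps, Python scripts to look and compute and a tool call to move; the robot and the scene stay as the last step left them, time stands still between calls to the robot, and variables do not carry over. Pictures are saved under pics/ and viewed, at most 14 in all, crops included, and the job is handed in when it is done.

Besides the shell and the picture viewer there is one more tool, called as a command line: name --argument value ..., lists and objects as JSON in quotes. jog_arm: Moves the arm, as the interface text tells. Its arguments: {"type":"object","properties":{"commands":{"type":"array","items":{"type":"array"}}},"required":["commands"]}

```bash
mkdir -p pics; cat > h.py <<'E'
import numpy as np, cv2
from scipy.spatial.transform import Rotation as R
from workcell import get_obs, get_image, close_job, pinch_z
def cam(name):
    o=get_obs(); d=get_image(name)
    if 'mount' in d:
        T=np.eye(4);T[:3,:3]=R.from_rotvec(o['orientation']).as_matrix();T[:3,3]=o['ee_pos']
        M=T@np.array(d['mount']); d['Rm']=M[:3,:3]; d['e']=M[:3,3]
    else:
        q=np.array(d['orientation']); d['Rm']=q if q.shape==(3,3) else R.from_rotvec(q).as_matrix(); d['e']=np.array(d['eye'])
    return d
def slopes(d,uv):
    K=np.array(d['intrinsics']); uv=np.atleast_2d(uv).astype(float)
    p=np.c_[(uv[:,0]-K[0,2])/K[0,0],(uv[:,1]-K[1,2])/K[1,1]]; s=p.copy()
    for _ in range(20): s=p/(1+d['k1']*(s**2).sum(1,keepdims=True))
    return s
def plane(d,uv,z):
    s=slopes(d,uv); r=np.c_[s,np.ones(len(s))]@d['Rm'].T
    return d['e']+r*((z-d['e'][2])/r[:,2])[:,None]
def cloud(d):
    h,w=d['z_map'].shape; v,u=np.mgrid[:h,:w]; s=slopes(d,np.c_[u.ravel(),v.ravel()])
    z=d['z_map'].ravel(); P=(np.c_[s,np.ones(len(s))]*z[:,None])@d['Rm'].T+d['e']; P[z==0]=np.nan
    return P.reshape(h,w,3)
E
python3 - <<'E'
from h import *
print(get_obs(),pinch_z if not callable(pinch_z) else pinch_z())
for n in('top','scene'):
    d=cam(n);cv2.imwrite(f'pics/{n}0.png',d['image']);np.save(f'{n}0.npy',cloud(d))
    print(n,d['e'],d['Rm'].round(3).tolist(),d['intrinsics'],d['k1'])
d=cam('wrist');cv2.imwrite('pics/w0.png',d['image']);print(np.array(d['mount']).round(3))
E
```

```text
{'t': 0.0, 'qpos': array([-1.22801702e+00,  4.23823000e-01,  1.63070110e+00, -1.32023442e-05,
        1.08864066e+00, -1.90070334e-02]), 'qvel': array([ 3.55239485e-04,  9.51726167e-05,  2.18600417e-03, -1.26440578e-03,
       -2.35903801e-04, -1.44812022e-03]), 'joint_torque': array([-1.70136755e-03, -5.44631732e+01, -2.73661280e+01,  6.43596472e-02,
        2.28900905e-02, -1.32423907e-04]), 'ee_pos': array([ 221.038407  , -583.99115855,  221.90849916]), 'orientation': array([-3.08880639e+00, -5.64929074e-01,  4.15948266e-04]), 'ft_force': array([ 0.308002  , -0.19932926, -0.57897898]), 'moment': array([-5.00609750e-05, -5.83117091e-02, -3.89156463e-03]), 'grasp_force': 0.0, 'width': 87.92275357976735} 18.700000000000003
top [ 368.68855292  -75.34552725 1280.22139793] [[-0.02, -0.992, 0.123], [-1.0, 0.021, 0.008], [-0.011, -0.123, -0.992]] [[447.49389089   0.         318.21435417]
 [  0.         447.49389089 199.79868289]
 [  0.           0.           1.        ]] -0.0916097802908931
scene [-232.26316408  692.62574057  889.78035039] [[-0.703, -0.422, 0.573], [-0.711, 0.39, -0.585], [0.024, -0.819, -0.574]] [[435.54964444   0.         321.61471867]
 [  0.         435.54964444 197.53383382]
 [  0.           0.           1.        ]] -0.02014629134370384
[[   0.      -0.96    -0.279   77.55 ]
 [   1.       0.       0.       0.245]
 [  -0.      -0.279    0.96  -162.477]
 [   0.       0.       0.       1.   ]]
```

View pics/top0.png

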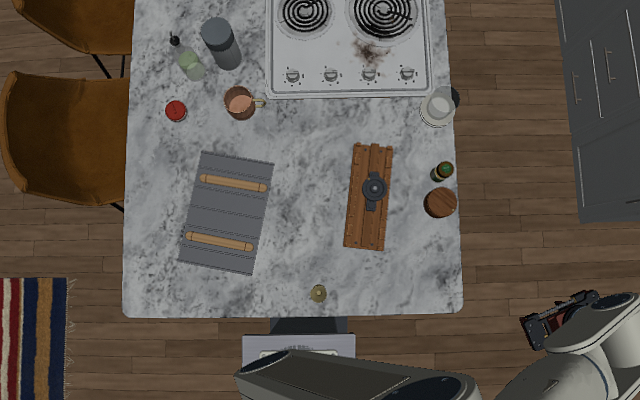

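View pics/scene0.png

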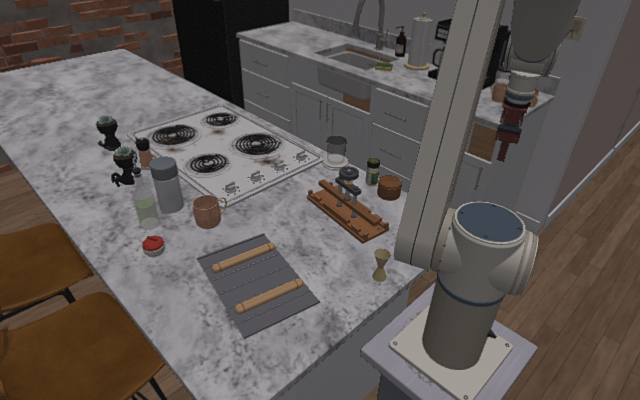

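Top view: two pins, at (235,183) and (220,241) on the grey mat; clamp at (368,196) with its wheel at (374,188); jar at (441,170), salt box at (441,202), jigger at (318,293). The scene view shows the same things.

```bash
python3 - <<'E'
from h import *
P=np.load('top0.npy'); im=cv2.imread('pics/top0.png'); hsv=cv2.cvtColor(im,cv2.COLOR_BGR2HSV)
class D(dict):pass
d=cam('top')
for n,(u,v) in dict(wheel=(374,188),jar=(442,168),box=(440,200),jig=(318,291)).items():
    print(n,np.nanmedian(P[v-2:v+3,u-2:u+3].reshape(-1,3),0).round(1))
def box(mask,z,nm):
    cs=cv2.findContours(mask,cv2.RETR_EXTERNAL,cv2.CHAIN_APPROX_NONE)[0]
    for c in cs:
        if cv2.contourArea(c)<250: continue
        w=plane(d,c[:,0],z)[:,:2]; r=cv2.minAreaRect(w.astype(np.float32)); b=cv2.boxPoints(r)
        e=[b[1]-b[0],b[2]-b[1]]; e=max(e,key=np.linalg.norm)
        print(nm,np.round(r[0],1),np.round(r[1],1),'yaw long',round(np.arctan(e[1]/e[0]),3),'px',cv2.minAreaRect(c)[0])
roi=np.zeros(im.shape[:2],np.uint8); roi[140:280,175:280]=1
m=((hsv[...,0]<25)&(hsv[...,1]>60)&(hsv[...,2]>90)).astype(np.uint8)*roi*255
box(m,16,'pin')
g=((P[...,2]>-5)&(P[...,2]<40)&(hsv[...,2]<150)).astype(np.uint8)*roi*255
g=cv2.morphologyEx(cv2.bitwise_or(g,m),cv2.MORPH_OPEN,np.ones((5,5)))
box(g,3,'mat')
roi[:]=0; roi[135:260,335:405]=1
m=((hsv[...,0]<20)&(hsv[...,1]>80)).astype(np.uint8)*roi*255
m=cv2.morphologyEx(m,cv2.MORPH_CLOSE,np.ones((25,25)))
box(m,30,'clamp')
# wheel pts
Q=P[150:230,340:405].reshape(-1,3);k=Q[:,2]>145; print('wheel',k.sum(),Q[k].mean(0),Q[k].min(0),Q[k].max(0))
for lo,hi in((50,70),(70,100),(100,130)):
    k=(Q[:,2]>lo)&(Q[:,2]<hi);print(lo,k.sum(),np.median(Q[k],0))
Q=P[178:190,205:265].reshape(-1,3);print('pinz',np.nanpercentile(Q[:,2],[5,50,95]))
S=np.load('scene0.npy');print('scene wheel',np.nanmedian(S[172:176,345:350].reshape(-1,3),0))
E
```

```text
wheel [ 532.3 -205.9  174.2]
jar [ 593.2 -399.   105.8]
box [ 512.5 -401.9   57.8]
jig [271.4 -59.4  45. ]
pin [413.8 220.4] [197.2  24.4] yaw long 1.362 px (218.7115478515625, 240.9423065185547)
pin [581.1 180.2] [196.9  24.9] yaw long 1.387 px (232.93508911132812, 182.3975830078125)
mat [335.   74.4] [48.3 61.9] yaw long -0.016 px (270.5, 268.0)
mat [509.6 203.6] [310.2 407.7] yaw long -0.009 px (226.99996948242188, 209.49996948242188)
clamp [ 533.7 -205.9] [112.9 300.6] yaw long -0.133 px (368.0445251464844, 196.054443359375)
wheel 516 [ 533.31858292 -207.95799939  168.3535103 ] [ 502.19888428 -239.60725883  157.93625638] [ 563.87248373 -176.22219226  177.86854278]
50 388 [ 521.00832303 -208.20009106   62.47231454]
70 1 [ 603.52056278 -214.86097928   70.1122997 ]
100 129 [ 500.65867368 -204.77549224  124.60835821]
pinz [ 1.07800179 24.22997278 31.64499429]
scene wheel [ 527.99452197 -196.60738498  168.01550539]
```

View pics/w0.png

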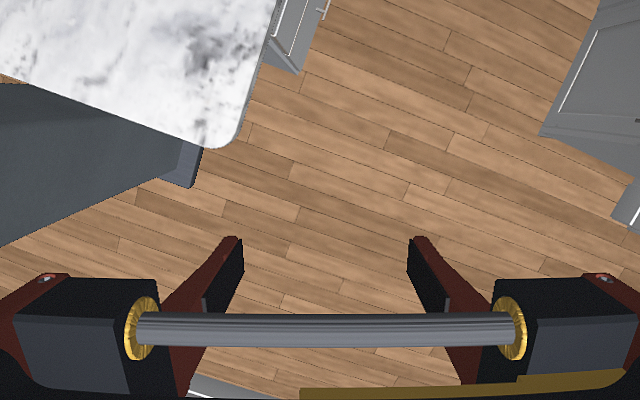

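The wrist view shows only the table edge and floor. The clamp centre is about (533.5,-206.5) with yaw -0.13. The wheel is near (533,-207), its mid height about 166 (text: 158 to 165). Next I write a helper for row deltas and go above the wheel.

```bash
cat >> h.py <<'E'
def plan(x,y,z,yaw):
    """total shift in present tool axes (fractions), then total turn (fractions)"""
    o=get_obs(); Rt=R.from_rotvec(o['orientation']).as_matrix()
    d=Rt.T@(np.array([x,y,z])-o['ee_pos'])
    G=np.c_[[np.cos(yaw),np.sin(yaw),0],[np.sin(yaw),-np.cos(yaw),0],[0,0,-1]]
    r=R.from_matrix(Rt.T@G).as_rotvec()/(np.pi/4)
    print('at',o['ee_pos'].round(1),'yaw',round(np.arctan2(Rt[1,0],Rt[0,0]),3),'q',o['qpos'].round(2),'w',round(o['width'],1),'t',o['t'])
    n=int(np.ceil(max(np.linalg.norm(d)/45,1))); print('shift',(d/100).round(4),'->',n,'rows of',(d/100/n).round(3))
    n=int(np.ceil(max(np.linalg.norm(r)/.18,1))); print('turn',r.round(3),'->',n,'rows of',(r/n).round(3))
E
python3 - <<'E'
from h import *
plan(*get_obs()['ee_pos'][:2],320,.36); plan(380,-260,320,.5)
E
```

```text
at [ 221.1 -584.2  222.2] yaw 0.362 q [-1.23  0.42  1.63  0.    1.09 -0.02] w 87.9 t 0.2
shift [ 0.    -0.001 -0.978] -> 3 rows of [ 0.    -0.    -0.326]
turn [-0.001 -0.     0.002] -> 1 rows of [-0.001 -0.     0.002]
at [ 221.1 -584.2  222.2] yaw 0.362 q [-1.23  0.42  1.63  0.    1.09 -0.02] w 87.9 t 0.2
shift [ 2.6334 -2.4706 -0.9754] -> 9 rows of [ 0.293 -0.275 -0.108]
turn [-0.001 -0.    -0.176] -> 1 rows of [-0.001 -0.    -0.176]
```

jog_arm --commands '[[1,[0,0,-0.33],[0,0,0]],[1,[0,0,-0.33],[0,0,0]],[1,[0,0,-0.33],[0,0,-0.176]],[1,[0.3,-0.2,0],[0,0,0]],[1,[0.3,-0.25,0],[0,0,0]],[1,[0.3,-0.25,0],[0,0,0]],[1,[0.3,-0.25,0],[0,0,0]],[1,[0.3,-0.25,0],[0,0,0]],[1,[0.3,-0.25,0],[0,0,0]],[1,[0,0,0],[0,0,0]]]'

```text
t: 1.2
ee_pos: [310.4, -367.5, 321.6]
orientation: [-3.041, -0.782, -0.001]
ft_force: [-0.6, 0.0, 0.4]
width: 87.3
grasp_force: 0.0
```

```bash
python3 - <<'E'
from h import *
plan(533,-207,300,.5)
E
```

```text
at [ 310.4 -367.5  321.6] yaw 0.503 q [-0.89  0.1   1.83  0.    1.22  0.17] w 87.3 t 1.2
shift [ 2.7238 -0.332   0.2185] -> 7 rows of [ 0.389 -0.047  0.031]
turn [-0.002 -0.001  0.004] -> 1 rows of [-0.002 -0.001  0.004]
```

jog_arm --commands '[[1,[0.39,-0.047,0.031],[0,0,0]],[1,[0.39,-0.047,0.031],[0,0,0]],[1,[0.39,-0.047,0.031],[0,0,0]],[1,[0.39,-0.047,0.031],[0,0,0]],[1,[0.39,-0.047,0.031],[0,0,0]],[1,[0.39,-0.047,0.031],[0,0,0]],[1,[0.39,-0.047,0.031],[0,0,0]],[1,[0,0,0],[0,0,0]],[1,[0,0,0],[0,0,0]]]'

```text
t: 2.1
ee_pos: [533.6, -211.3, 299.4]
orientation: [-3.043, -0.779, 0.002]
ft_force: [-0.9, -0.6, 0.2]
width: 87.7
grasp_force: 0.0
```

```bash
python3 - <<'E'
from h import *
plan(533,-207,147,.5)
d=cam('wrist');cv2.imwrite('pics/w1.png',d['image']);P=cloud(d).reshape(-1,3)
k=(P[:,2]>150)&(P[:,2]<185)&(abs(P[:,0]-533)<60)&(abs(P[:,1]+207)<60);Q=P[k]
print(k.sum(),np.percentile(Q[:,2],[5,50,95]),cv2.minEnclosingCircle(Q[:,:2].astype(np.float32)), cv2.minAreaRect(Q[:,:2].astype(np.float32)))
np.save('w1.npy',P)
E
```

```text
at [ 533.6 -211.3  299.4] yaw 0.501 q [-0.4   0.27  1.67 -0.    1.2   0.67] w 87.7 t 2.1
shift [ 0.0169 -0.04    1.5237] -> 4 rows of [ 0.004 -0.01   0.381]
turn [-0.001  0.001  0.002] -> 1 rows of [-0.001  0.001  0.002]
3834 [163.08222157 169.66584594 172.21434583] ((537.0234375, -207.73806762695312), 31.957155227661133) ((537.2022094726562, -207.5047607421875), (62.915016174316406, 62.79339599609375), 5.043798446655273)
```

View pics/w1.png

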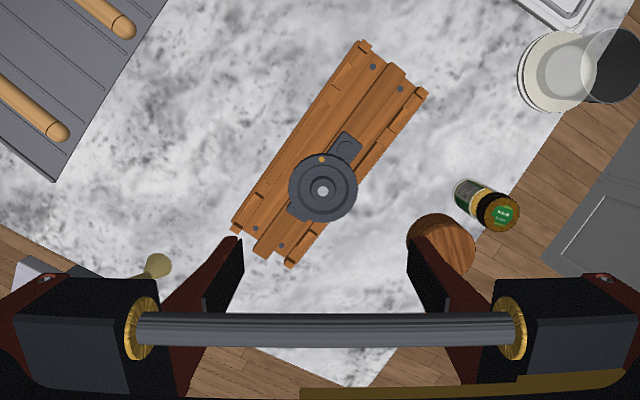

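The wheel is at pixel (322,188) with a gold mark at (322,159). Measured centre (537,-207.6), radius 32, top about 172, so mid about 164 as the text says. Going down to TCP z about 146.

jog_arm --commands '[[1,[0.012,-0.005,0.38],[0,0,0]],[1,[0.012,-0.005,0.38],[0,0,0]],[1,[0.012,-0.005,0.38],[0,0,0]],[1,[0.0,0.0,0.38],[0,0,0]],[1,[0,0,0],[0,0,0]],[-1,[0,0,0],[0,0,0]],[-1,[0,0,0],[0,0,0]],[-1,[0,0,0],[0,0,0]],[-1,[0,0,0],[0,0,0]],[-1,[0,0,0],[0,0,0]]]'

```text
t: 3.15
ee_pos: [536.1, -207.3, 150.1]
orientation: [-3.043, -0.776, -0.002]
ft_force: [-2.4, 4.1, 7.3]
width: 63.8
grasp_force: 30.0
```

jog_arm --commands '[[-1,[0,0,-0.009],[0,0,-0.178]],[-1,[0,0,-0.009],[0,0,-0.178]],[-1,[0,0,-0.009],[0,0,-0.178]],[-1,[0,0,-0.009],[0,0,-0.178]],[-1,[0,0,-0.009],[0,0,-0.178]],[-1,[0,0,-0.009],[0,0,-0.178]],[-1,[0,0,-0.009],[0,0,-0.178]],[-1,[0,0,-0.009],[0,0,-0.178]],[-1,[0,0,-0.009],[0,0,-0.178]],[-1,[0,0,-0.009],[0,0,-0.178]]]'

```text
t: 4.15
ee_pos: [535.8, -207.9, 158.1]
orientation: [1.823, 2.558, 0.001]
ft_force: [-1.5, 1.4, -1.8]
width: 63.2
grasp_force: 30.0
```

jog_arm --commands '[[-1,[0,0,0],[0,0,0]],[1,[0,0,0],[0,0,0]],[1,[0,0,0],[0,0,0]],[1,[0,0,0],[0,0,0]],[1,[0,0,0],[0,0,0]],[1,[0,0,0],[0,0,0]]]'

```text
t: 4.75
ee_pos: [536.1, -208.3, 157.0]
orientation: [1.831, 2.553, 0.0]
ft_force: [0.5, -0.3, 1.0]
width: 88.0
grasp_force: 0.0
```

```bash
cat > wheel.py <<'E'
from h import *
d=cam('top');P=cloud(d).reshape(-1,3)
k=(P[:,2]>150)&(P[:,2]<225)&(abs(P[:,0]-537)<25)&(abs(P[:,1]+207)<25);print(P[k][:,2].size and np.percentile(P[k][:,2],[10,50,90]))
# bar ends seen from the scene camera
S=cloud(cam('scene')).reshape(-1,3);c=np.array([536,-207]);a=np.array([.991,-.133]);b=np.array([.133,.991])
r=S[:,:2]-c;x=r@a;y=r@b
for s in(-1,1):
    k=(abs(x-s*100)<30)&(abs(y)<10)&(S[:,2]>20)&(S[:,2]<130);print('bar top',s,k.sum(),np.nanmedian(S[k][:,2]))
E
python3 wheel.py;python3 - <<'E'
from h import *
plan(537,-207.5,155,.5)
E
```

```text
[174.81202162 176.82937691 179.9829101 ]
bar top -1 102 67.60838884222079
bar top 1 78 67.3816385312918
at [ 536.  -208.2  156.9] yaw 1.898 q [-0.39  0.43  1.79 -0.    0.92 -0.72] w 87.7 t 4.85
shift [0.0033 0.0121 0.0194] -> 1 rows of [0.003 0.012 0.019]
turn [0.   0.   1.78] -> 10 rows of [0.    0.    0.178]
```

jog_arm --commands '[[1,[0,0,0],[0,0,0.178]],[1,[0,0,0],[0,0,0.178]],[1,[0,0,0],[0,0,0.178]],[1,[0,0,0],[0,0,0.178]],[1,[0,0,0],[0,0,0.178]],[1,[0,0,0],[0,0,0.178]],[1,[0,0,0],[0,0,0.178]],[1,[0,0,0],[0,0,0.178]],[1,[0,0,0],[0,0,0.178]],[1,[0,0,0],[0,0,0.178]]]'

```text
t: 5.85
ee_pos: [535.9, -208.2, 156.9]
orientation: [-3.046, -0.768, 0.0]
ft_force: [0.9, 0.5, -0.0]
width: 87.6
grasp_force: 0.0
```

jog_arm --commands '[[1,[0,0,0],[0,0,0]],[-1,[0,0,0],[0,0,0]],[-1,[0,0,0],[0,0,0]],[-1,[0,0,0],[0,0,0]],[-1,[0,0,0],[0,0,0]],[-1,[0,0,0],[0,0,0]]]'

```text
t: 6.45
ee_pos: [535.5, -207.6, 156.9]
orientation: [-3.043, -0.778, 0.001]
ft_force: [-0.9, 5.4, 2.2]
width: 63.5
grasp_force: 30.0
```

jog_arm --commands '[[-1,[0,0,-0.009],[0,0,-0.178]],[-1,[0,0,-0.009],[0,0,-0.178]],[-1,[0,0,-0.009],[0,0,-0.178]],[-1,[0,0,-0.009],[0,0,-0.178]],[-1,[0,0,-0.009],[0,0,-0.178]],[-1,[0,0,-0.009],[0,0,-0.178]],[-1,[0,0,-0.009],[0,0,-0.178]],[-1,[0,0,-0.009],[0,0,-0.178]],[-1,[0,0,-0.009],[0,0,-0.178]],[-1,[0,0,-0.009],[0,0,-0.178]]]'

```text
t: 7.45
ee_pos: [535.7, -207.6, 165.9]
orientation: [-1.822, -2.558, -0.001]
ft_force: [0.3, 4.1, 1.2]
width: 63.5
grasp_force: 30.0
```

jog_arm --commands '[[-1,[0,0,0],[0,0,0]],[1,[0,0,0],[0,0,0]],[1,[0,0,0],[0,0,0]],[1,[0,0,0],[0,0,0]],[1,[0,0,0],[0,0,0]],[1,[0,0,0],[0,0,0]]]'

```text
t: 8.05
ee_pos: [536.0, -208.3, 166.0]
orientation: [1.831, 2.553, -0.0]
ft_force: [0.4, 0.6, 0.3]
width: 88.1
grasp_force: 0.0
```

```bash
python3 wheel.py;python3 - <<'E'
from h import *
plan(537,-207.5,165,.5)
E
```

```text
[181.31356284 186.08649439 188.40340027]
bar top -1 100 76.11738208644016
bar top 1 72 76.33622083794523
at [ 535.9 -208.3  166. ] yaw 1.898 q [-0.39  0.42  1.78 -0.    0.93 -0.72] w 87.6 t 8.15
shift [0.0039 0.0126 0.0097] -> 1 rows of [0.004 0.013 0.01 ]
turn [0.   0.   1.78] -> 10 rows of [0.    0.    0.178]
```

jog_arm --commands '[[1,[0,0,0],[0,0,0.178]],[1,[0,0,0],[0,0,0.178]],[1,[0,0,0],[0,0,0.178]],[1,[0,0,0],[0,0,0.178]],[1,[0,0,0],[0,0,0.178]],[1,[0,0,0],[0,0,0.178]],[1,[0,0,0],[0,0,0.178]],[1,[0,0,0],[0,0,0.178]],[1,[0,0,0],[0,0,0.178]],[1,[0,0,0],[0,0,0.178]]]'

```text
t: 9.15
ee_pos: [535.9, -208.2, 166.0]
orientation: [3.046, 0.768, 0.0]
ft_force: [0.1, -0.2, 0.1]
width: 88.3
grasp_force: 0.0
```

jog_arm --commands '[[1,[0,0,0],[0,0,0]],[-1,[0,0,0],[0,0,0]],[-1,[0,0,0],[0,0,0]],[-1,[0,0,0],[0,0,0]],[-1,[0,0,0],[0,0,0]],[-1,[0,0,0],[0,0,0]]]'

```text
t: 9.75
ee_pos: [535.6, -207.6, 165.9]
orientation: [-3.043, -0.778, 0.001]
ft_force: [-1.8, 3.3, 1.1]
width: 63.6
grasp_force: 30.0
```

jog_arm --commands '[[-1,[0,0,-0.009],[0,0,-0.178]],[-1,[0,0,-0.009],[0,0,-0.178]],[-1,[0,0,-0.009],[0,0,-0.178]],[-1,[0,0,-0.009],[0,0,-0.178]],[-1,[0,0,-0.009],[0,0,-0.178]],[-1,[0,0,-0.009],[0,0,-0.178]],[-1,[0,0,-0.009],[0,0,-0.178]],[-1,[0,0,-0.009],[0,0,-0.178]],[-1,[0,0,-0.009],[0,0,-0.178]],[-1,[0,0,-0.009],[0,0,-0.178]]]'

```text
t: 10.75
ee_pos: [535.7, -207.6, 174.9]
orientation: [-1.822, -2.558, -0.001]
ft_force: [-0.5, 4.7, 1.2]
width: 64.0
grasp_force: 30.0
```

jog_arm --commands '[[-1,[0,0,0],[0,0,0]],[1,[0,0,0],[0,0,0]],[1,[0,0,0],[0,0,0]],[1,[0,0,0],[0,0,0]],[1,[0,0,0],[0,0,0]],[1,[0,0,0],[0,0,0]]]'

```text
t: 11.35
ee_pos: [536.0, -208.3, 175.0]
orientation: [1.831, 2.553, -0.0]
ft_force: [0.2, 0.1, -0.4]
width: 87.9
grasp_force: 0.0
```

```bash
python3 wheel.py
```

```text
[187.9824394  194.14991025 198.59880476]
bar top -1 102 85.51175926482307
bar top 1 75 85.86317477050397
```

jog_arm --commands '[[1,[0,0,0],[0,0,0.178]],[1,[0,0,0],[0,0,0.178]],[1,[0,0,0],[0,0,0.178]],[1,[0,0,0],[0,0,0.178]],[1,[0,0,0],[0,0,0.178]],[1,[0,0,0],[0,0,0.178]],[1,[0,0,0],[0,0,0.178]],[1,[0,0,0],[0,0,0.178]],[1,[0,0,0],[0,0,0.178]],[1,[0,0,0],[0,0,0.178]]]'

```text
t: 12.45
ee_pos: [535.9, -208.2, 175.0]
orientation: [3.046, 0.768, 0.0]
ft_force: [-0.8, -0.6, -0.3]
width: 88.1
grasp_force: 0.0
```

jog_arm --commands '[[1,[0,0,0],[0,0,0]],[-1,[0,0,0],[0,0,0]],[-1,[0,0,0],[0,0,0]],[-1,[0,0,0],[0,0,0]],[-1,[0,0,0],[0,0,0]],[-1,[0,0,0],[0,0,0]]]'

```text
t: 13.05
ee_pos: [535.5, -207.6, 174.9]
orientation: [-3.043, -0.778, 0.001]
ft_force: [-2.1, 3.4, 1.8]
width: 63.4
grasp_force: 30.0
```

jog_arm --commands '[[-1,[0,0,-0.009],[0,0,-0.178]],[-1,[0,0,-0.009],[0,0,-0.178]],[-1,[0,0,-0.009],[0,0,-0.178]],[-1,[0,0,-0.009],[0,0,-0.178]],[-1,[0,0,-0.009],[0,0,-0.178]],[-1,[0,0,-0.009],[0,0,-0.178]]]'

```text
t: 13.65
ee_pos: [535.6, -207.6, 180.3]
orientation: [-2.457, -1.955, -0.0]
ft_force: [-0.9, 3.9, 1.6]
width: 63.3
grasp_force: 30.0
```

```bash
python3 wheel.py; python3 -c "
from h import *
o=get_obs();print(o['moment'],o['ft_force']);plan(537,-207.5,175,1.9)"
```

```text
[198.73663955 200.91494525 202.56235554]
bar top -1 97 91.47929041693806
bar top 1 73 90.85740081290749
[0.73427649 0.2008463  0.10388145] [-0.46650362  3.9965592   1.72005181]
at [ 535.6 -207.6  180.3] yaw 1.341 q [-0.39  0.4   1.78  0.    0.96 -0.16] w 63.1 t 13.75
shift [0.0045 0.0131 0.0528] -> 1 rows of [0.004 0.013 0.053]
turn [-0.001 -0.001 -0.712] -> 4 rows of [-0.    -0.    -0.178]
```

jog_arm --commands '[[-1,[0,0,-0.009],[0,0,-0.178]],[-1,[0,0,-0.009],[0,0,-0.178]],[-1,[0,0,-0.009],[0,0,-0.178]],[-1,[0,0,-0.009],[0,0,-0.178]]]'

```text
t: 14.15
ee_pos: [535.7, -207.6, 183.8]
orientation: [-1.828, -2.554, -0.001]
ft_force: [-1.2, 5.0, 2.1]
width: 63.0
grasp_force: 30.0
```

```bash
python3 wheel.py; python3 -c "
from h import *
o=get_obs();print(o['moment'],o['ft_force']);plan(537,-207.5,175,1.9)"
```

```text
[197.80363852 201.4010632  207.58823345]
bar top -1 98 94.72016253039902
bar top 1 79 94.42575585302859
[0.83376603 0.21472181 0.17040155] [-0.66163656  4.53455153  1.13973905]
at [ 535.7 -207.6  183.9] yaw 1.897 q [-0.39  0.4   1.77  0.    0.97 -0.72] w 63.7 t 14.25
shift [-0.0029  0.0129  0.0886] -> 1 rows of [-0.003  0.013  0.089]
turn [-0.    -0.001 -0.004] -> 1 rows of [-0.    -0.001 -0.004]
```

jog_arm --commands '[[1,[0,0,0],[0,0,0]],[1,[0,0,0],[0,0,0]],[1,[0,0,0],[0,0,0]],[1,[0,0,0],[0,0,0]],[1,[0,0,0],[0,0,0]],[1,[0,0,0],[0,0,0.178]],[1,[0,0,0],[0,0,0.178]],[1,[0,0,0],[0,0,0.178]],[1,[0,0,0],[0,0,0.178]],[1,[0,0,0],[0,0,0.178]]]'

```text
t: 15.25
ee_pos: [536.0, -208.2, 184.0]
orientation: [2.599, 1.764, 0.0]
ft_force: [0.9, 0.3, 0.3]
width: 87.9
grasp_force: 0.0
```

jog_arm --commands '[[1,[0,0,0],[0,0,0]],[-1,[0,0,0],[0,0,0]],[-1,[0,0,0],[0,0,0]],[-1,[0,0,0],[0,0,0]],[-1,[0,0,0],[0,0,0]],[-1,[0,0,0],[0,0,0]],[-1,[0,0,-0.009],[0,0,-0.178]],[-1,[0,0,-0.009],[0,0,-0.178]]]'

```text
t: 16.05
ee_pos: [535.6, -208.0, 185.7]
orientation: [-2.315, -2.122, 0.0]
ft_force: [-2.1, 0.3, -0.6]
width: 63.6
grasp_force: 30.0
```

```bash
python3 wheel.py; python3 -c "
from h import *
o=get_obs();print(o['moment'],o['ft_force']);plan(537,-207.5,175,1.9)"
```

```text
[203.66783879 206.00335377 208.23112532]
bar top -1 103 96.20252489521249
bar top 1 75 96.0167123539685
[0.45364373 0.24738527 0.15631521] [-1.96665767  2.04153519  0.66044023]
at [ 535.6 -207.8  185.7] yaw 1.48 q [-0.39  0.4   1.77  0.    0.97 -0.3 ] w 63.3 t 16.15
shift [0.0038 0.0133 0.1069] -> 1 rows of [0.004 0.013 0.107]
turn [-0.001 -0.001 -0.535] -> 3 rows of [-0.    -0.    -0.178]
```

jog_arm --commands '[[1,[0,0,0],[0,0,0]],[1,[0,0,0],[0,0,0]],[1,[0,0,0],[0,0,0]],[1,[0,0,0],[0,0,0]],[1,[0,0,-0.35],[0,0,0]],[1,[0,0,-0.35],[0,0,0]],[1,[0,0,-0.35],[0,0,0]],[1,[0,0,0],[0,0,0]]]'

```text
t: 16.95
ee_pos: [538.6, -209.3, 296.0]
orientation: [2.316, 2.11, 0.006]
ft_force: [0.1, 0.4, -0.1]
width: 87.8
grasp_force: 0.0
```

```bash
python3 -c "
from h import *
plan(585,190,290,1.38)"; python3 wheel.py
```

```text
at [ 538.6 -209.3  296. ] yaw 1.478 q [-0.39  0.27  1.67 -0.    1.19 -0.3 ] w 87.8 t 16.95
shift [4.0188 0.0921 0.0497] -> 9 rows of [0.447 0.01  0.006]
turn [0.011 0.003 0.125] -> 1 rows of [0.011 0.003 0.125]
[198.51787388 203.01707581 207.86609717]
bar top -1 92 96.56120930832799
bar top 1 71 96.11742810940518
```

```bash
python3 - <<'E'
from h import *
d=cam('wrist');cv2.imwrite('pics/w2.png',d['image'])
P=cloud(d).reshape(-1,3);Q=P[(P[:,2]>188)&(P[:,2]<225)&(abs(P[:,0]-537)<50)&(abs(P[:,1]+207)<50)]
print('wheel',cv2.minEnclosingCircle(Q[:,:2].astype(np.float32)),np.median(Q[:,2]))
h=cv2.cvtColor(d['image'],cv2.COLOR_BGR2HSV);w=cloud(d)
m=((h[...,0]<20)&(h[...,1]>80)&(w[...,2]>5)&(w[...,2]<60)&(abs(w[...,0]-536)<170)&(abs(w[...,1]+207)<75)).astype(np.uint8)*255
for z0,z1 in((26,44),(8,26)):
    k=(m>0)&(w[...,2]>z0)&(w[...,2]<z1); r=cv2.minAreaRect(w[k][:,:2].astype(np.float32));print(z0,k.sum(),r)
E
```

```text
wheel ((537.0996704101562, -207.3963165283203), 32.12691879272461) 205.35331585531839
26 2996 ((536.502685546875, -207.1276092529297), (104.47534942626953, 299.56878662109375), 82.51619720458984)
8 9241 ((536.4650268554688, -207.08041381835938), (115.2855453491211, 298.19915771484375), 82.3463134765625)
```

View pics/w2.png

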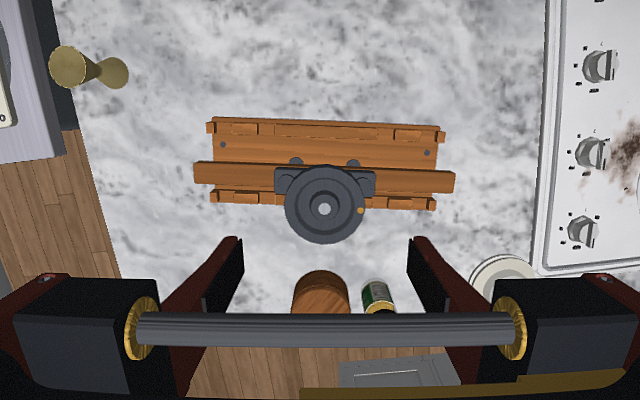

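jog_arm --commands '[[1,[0.447,0.01,0.005],[0,0,0]],[1,[0.447,0.01,0.005],[0,0,0]],[1,[0.447,0.01,0.005],[0,0,0]],[1,[0.447,0.01,0.005],[0,0,0]],[1,[0.447,0.01,0.005],[0,0,0]],[1,[0.447,0.01,0.005],[0,0,0]],[1,[0.447,0.01,0.005],[0,0,0]],[1,[0.447,0.01,0.005],[0,0,0]],[1,[0.447,0.01,0.005],[0,0,0.125]],[1,[0,0,0],[0,0,0]]]'

```text
t: 18.1
ee_pos: [581.2, 196.0, 283.9]
orientation: [-2.419, -2.001, 0.003]
ft_force: [0.7, -0.3, -0.2]
width: 87.7
grasp_force: 0.0
```

```bash
cat > pins.py <<'E'
from h import *
import sys
n=sys.argv[1]; d=cam(n); im=d['image']; cv2.imwrite('pics/'+sys.argv[2]+'.png',im)
h=cv2.cvtColor(im,cv2.COLOR_BGR2HSV); w=cloud(d); g=plane(d,np.mgrid[:640,:400].T.reshape(-1,2),16).reshape(400,640,3)
m=((h[...,0]<25)&(h[...,1]>70)&(h[...,2]>90)&(g[...,1]>40)&(g[...,1]<370)&(g[...,0]>270)&(g[...,0]<760)&(w[...,2]>8)).astype(np.uint8)*255
m=cv2.morphologyEx(m,cv2.MORPH_CLOSE,np.ones((7,7)))
for c in cv2.findContours(m,cv2.RETR_EXTERNAL,cv2.CHAIN_APPROX_NONE)[0]:
    if cv2.contourArea(c)<300: continue
    q=plane(d,c[:,0],16)[:,:2]; r=cv2.minAreaRect(q.astype(np.float32)); b=cv2.boxPoints(r)
    e=max([b[1]-b[0],b[2]-b[1]],key=np.linalg.norm); yaw=np.arctan2(e[1],e[0])%np.pi
    k=np.zeros_like(m);cv2.drawContours(k,[c],-1,255,-1)
    k=cv2.erode(k,np.ones((3,3)))
    print('pin',np.round(r[0],1),np.round(r[1],1),'yaw',round(yaw,3),'top z',np.nanpercentile(w[k>0][:,2],[50,90]).round(1))
E
python3 pins.py wrist w3; python3 -c "
from h import *
plan(594,249,150,1.387)"
```

```text
pin [584.1 179.1] [200.7  24.5] yaw 1.378 top z [28.  29.8]
pin [416.3 219.1] [199.9  27.1] yaw 1.366 top z [27.9 29.7]
at [580.9 193.6 284. ] yaw 1.384 q [ 0.3   0.34  1.6  -0.    1.2   0.49] w 88.1 t 18.15
shift [0.5708 0.0299 1.3386] -> 4 rows of [0.143 0.007 0.335]
turn [-0.004  0.002 -0.003] -> 1 rows of [-0.004  0.002 -0.003]
```

View pics/w3.png

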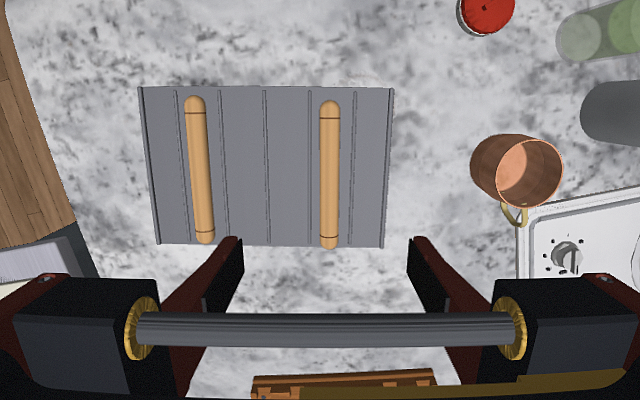

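w2: clamp with its bar raised and wheel at (324,205). Centre (536.8,-207.3), yaw -0.131, wheel top 205, so the bar is about 39 mm up. w3: pins at (330,175) and (200,170). Measured (584,179) yaw 1.378 and (416,219) yaw 1.366, tops about 29 as expected.

jog_arm --commands '[[1,[0.145,0.05,0.38],[0,0,0.0]],[1,[0.145,0.02,0.38],[0,0,0]],[1,[0.145,0,0.38],[0,0,0]],[1,[0.14,0,0.38],[0,0,0]],[1,[0,0,0.3],[0,0,0]],[1,[0,0,0.3],[0,0,0]],[1,[0,0,0],[0,0,0]]]'

```text
t: 18.85
ee_pos: [595.9, 243.8, 69.1]
orientation: [-2.42, -1.998, 0.015]
ft_force: [-0.9, -0.8, 0.7]
width: 88.0
grasp_force: 0.0
```

```bash
python3 -c "
from h import *
plan(597.5,247.8,8.5,1.378)"
```

```text
at [595.9 243.8  69.1] yaw 1.38 q [ 0.37  0.65  1.66 -0.    0.84  0.56] w 88.0 t 18.85
shift [0.0461 0.0133 0.6054] -> 2 rows of [0.023 0.007 0.303]
turn [-0.011  0.007  0.003] -> 1 rows of [-0.011  0.007  0.003]
```

jog_arm --commands '[[1,[0.023,0.007,0.3],[-0.011,0.007,0]],[1,[0.023,0.007,0.29],[0,0,0]],[1,[0,0,0],[0,0,0]],[1,[0,0,0],[0,0,0]]]'

```text
t: 19.25
ee_pos: [602.4, 250.4, 16.2]
orientation: [2.42, 1.998, 0.015]
ft_force: [0.6, -0.1, -0.5]
width: 88.4
grasp_force: 0.0
```

```bash
python3 -c "
from h import *
plan(597.5,247.8,8.5,1.378)"
```

```text
at [602.4 250.4  16.2] yaw 1.38 q [ 0.38  0.73  1.66 -0.    0.74  0.57] w 88.4 t 19.25
shift [-0.0352 -0.0441  0.0762] -> 1 rows of [-0.035 -0.044  0.076]
turn [ 0.011 -0.007  0.003] -> 1 rows of [ 0.011 -0.007  0.003]
```

jog_arm --commands '[[1,[-0.035,-0.044,0.07],[0.011,-0.007,0]],[1,[0,0,0],[0,0,0]],[-1,[0,0,0],[0,0,0]],[-1,[0,0,0],[0,0,0]],[-1,[0,0,0],[0,0,0]],[-1,[0,0,0],[0,0,0]],[-1,[0,0,0],[0,0,0]],[-1,[0,0,0],[0,0,0]]]'

```text
t: 20.05
ee_pos: [597.3, 248.5, 8.2]
orientation: [-2.422, -2.0, 0.0]
ft_force: [-0.9, 0.2, -0.3]
width: 43.4
grasp_force: 0.0
```

jog_arm --commands '[[-1,[0,0,0],[0,0,0]],[-1,[0,0,0],[0,0,0]],[-1,[0,0,0],[0,0,0]],[-1,[0,0,0],[0,0,0]],[-1,[0,0,0],[0,0,0]],[-1,[0,0,0],[0,0,0]]]'

```text
t: 20.65
ee_pos: [597.2, 248.5, 8.2]
orientation: [-2.422, -2.0, 0.0]
ft_force: [0.0, -0.2, -0.6]
width: 25.6
grasp_force: 30.0
```

jog_arm --commands '[[-1,[0,0,-0.3],[0,0,0]],[-1,[0,0,-0.3],[0,0,0]],[-1,[0,0,-0.2],[0,0,0]],[-1,[0,0,0],[0,0,0]]]'

```text
t: 21.05
ee_pos: [599.3, 249.3, 91.3]
orientation: [2.421, 1.999, 0.008]
ft_force: [0.5, -0.6, -0.5]
width: 25.3
grasp_force: 30.0
```

```bash
python3 pins.py scene s4; python3 -c "
from h import *
plan(706.6,93.7,90,1.44)"
```

```text
pin [415.1 217.7] [197.   29.1] yaw 1.367 top z [25.2 28.3]
at [598.2 248.9  89.4] yaw 1.38 q [ 0.38  0.62  1.65 -0.    0.87  0.57] w 25.3 t 21.1
shift [-1.3186  1.3583 -0.0046] -> 5 rows of [-0.264  0.272 -0.001]
turn [ 0.003 -0.002 -0.076] -> 1 rows of [ 0.003 -0.002 -0.076]
```

View pics/s4.png

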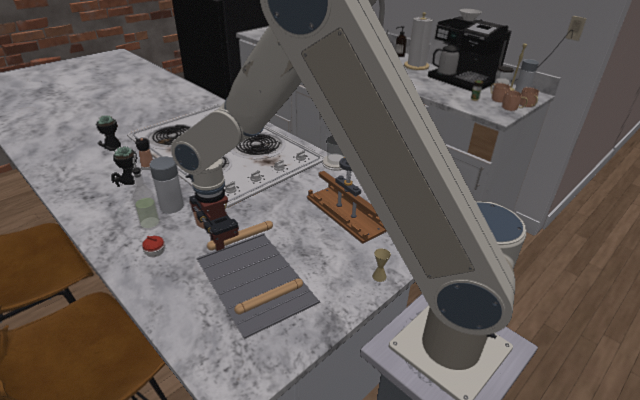

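The pin is held level at (240,235). The other pin is still at (268,295).

jog_arm --commands '[[-1,[-0.26,0.27,0],[0,0,0]],[-1,[-0.26,0.27,0],[0,0,0]],[-1,[-0.26,0.27,0],[0,0,0]],[-1,[-0.26,0.27,0],[0,0,0]],[-1,[-0.26,0.27,0],[0,0,-0.076]],[-1,[0,0,0],[0,0,0]]]'

```text
t: 21.7
ee_pos: [706.8, 91.2, 86.2]
orientation: [2.364, 2.068, -0.001]
ft_force: [-0.9, 1.0, -0.7]
width: 25.2
grasp_force: 30.0
```

```bash
python3 -c "
from h import *
plan(706.6,93.7,50,1.44)
d=cam('wrist');cv2.imwrite('pics/w5.png',d['image'])"
```

```text
at [706.8  91.2  86.2] yaw 1.438 q [ 0.11  0.7   1.49 -0.    0.95  0.25] w 25.2 t 21.7
shift [ 0.0252 -0.0048  0.3621] -> 1 rows of [ 0.025 -0.005  0.362]
turn [-0.     0.001 -0.003] -> 1 rows of [-0.     0.001 -0.003]
```

View pics/w5.png

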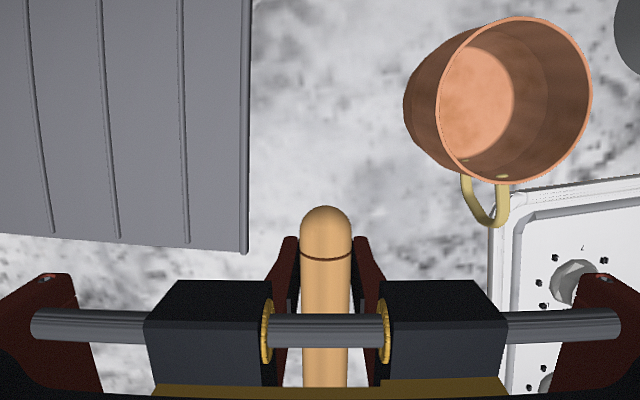

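The pin is held straight with its end at (326,225). The mug, handle at (485,205), is clear.

jog_arm --commands '[[-1,[0.025,-0.005,0.36],[0,0,0]],[-1,[0,0,0],[0,0,0]],[-1,[0,0,0],[0,0,0]]]'

```text
t: 22.05
ee_pos: [703.1, 98.7, 50.7]
orientation: [-2.359, -2.071, 0.005]
ft_force: [-0.4, -0.5, -0.5]
width: 25.6
grasp_force: 30.0
```

```bash
cat > held.py <<'E'
from h import *
import sys
# tilt/position of the held pin from the scene and top cameras, in tool axes about the TCP
o=get_obs();Rt=R.from_rotvec(o['orientation']).as_matrix()
for n in('scene','top'):
    d=cam(n);w=cloud(d);h=cv2.cvtColor(d['image'],cv2.COLOR_BGR2HSV);t=(w-o['ee_pos'])@Rt
    k=(h[...,0]<25)&(h[...,1]>70)&(h[...,2]>90)&(abs(t[...,1])<25)&(t[...,0]>-200)&(t[...,0]<-20)&(abs(t[...,2])<45)
    Q=t[k]; print(n,len(Q),end=' ')
    for a in range(-180,-20,40):
        s=Q[(Q[:,0]>a)&(Q[:,0]<a+40)]
        if len(s)>8: print(a+20,'y',np.median(s[:,1]).round(1),'topz',(o['ee_pos'][2]-np.percentile(s[:,2],10)).round(1),end=' | ')
    print('end',Q[:,0].min() if len(Q) else None)
E
python3 held.py;python3 -c "
from h import *
plan(673.9,-154.1,50,1.44)"
```

```text
scene 218 -160 y -11.4 topz 70.2 | -120 y -10.8 topz 70.4 | -80 y -11.0 topz 70.1 | -40 y -11.7 topz 68.7 | end -164.36827956181682
top 379 -160 y -4.0 topz 73.4 | -120 y -4.2 topz 74.5 | -80 y -3.9 topz 75.1 | -40 y -3.7 topz 75.1 | end -168.42295361397635
at [705.1  98.7  52.9] yaw 1.441 q [0.12 0.75 1.5  0.   0.89 0.25] w 25.1 t 22.15
shift [-2.547   0.0182  0.029 ] -> 6 rows of [-0.425  0.003  0.005]
turn [ 0.    -0.     0.001] -> 1 rows of [ 0.    -0.     0.001]
```

jog_arm --commands '[[-1,[0,0.018,0.03],[0,0,0]],[-1,[-0.2,0,0],[0,0,0]],[-1,[-0.2,0,0],[0,0,0]],[-1,[-0.2,0,0],[0,0,0]],[-1,[-0.2,0,0],[0,0,0]],[-1,[-0.2,0,0],[0,0,0]],[-1,[0,0,0],[0,0,0]],[-1,[0,0,0],[0,0,0]]]'

```text
t: 22.95
ee_pos: [693.8, -2.5, 49.3]
orientation: [-2.363, -2.07, -0.0]
ft_force: [-0.5, -0.9, -0.7]
width: 25.5
grasp_force: 30.0
```

```bash
python3 held.py;python3 -c "
from h import *
plan(673.9,-154.1,50,1.44)"
```

```text
scene 218 -160 y -11.3 topz 67.9 | -120 y -11.3 topz 69.9 | -80 y -11.7 topz 68.9 | -40 y -12.4 topz 68.2 | end -198.40170391846468
top 440 -160 y -5.3 topz 69.8 | -120 y -5.1 topz 72.1 | -80 y -5.3 topz 71.9 | -40 y -3.4 topz 71.3 | end -199.58682746322364
at [693.9  -1.2  49.3] yaw 1.44 q [-0.02  0.73  1.55  0.    0.86  0.11] w 25.3 t 23.05
shift [-1.5423e+00  3.0000e-04 -7.7000e-03] -> 4 rows of [-0.386  0.    -0.002]
turn [ 0. -0.  0.] -> 1 rows of [ 0. -0.  0.]
```

jog_arm --commands '[[-1,[-0.2,0,0],[0,0,0]],[-1,[-0.2,0,0],[0,0,0]],[-1,[-0.2,0,0],[0,0,0]],[-1,[-0.2,0,0],[0,0,0]],[-1,[-0.2,0,0],[0,0,0]],[-1,[-0.2,0,0],[0,0,0]],[-1,[-0.2,0,0],[0,0,0]],[-1,[-0.14,0,0],[0,0,0]],[-1,[0,0,0],[0,0,0]],[-1,[0,0,0],[0,0,0]]]'

```text
t: 24.05
ee_pos: [673.7, -154.3, 49.2]
orientation: [-2.362, -2.071, -0.0]
ft_force: [-0.5, 0.4, -0.9]
width: 25.2
grasp_force: 30.0
```

```bash
python3 held.py;python3 -c "
from h import *
plan(673.9,-154.1,34,1.44)
cv2.imwrite('pics/s6.png',cam('scene')['image'][100:300,220:460].repeat(2,0).repeat(2,1))"
```

```text
scene 211 -160 y -8.0 topz 68.3 | -120 y -4.6 topz 68.4 | -80 y -9.1 topz 61.7 | -40 y -11.5 topz 66.5 | end -164.80496155087056
top 248 -160 y -5.9 topz 70.6 | -120 y -8.7 topz 70.9 | -80 y -8.0 topz 71.2 | end -166.38992547395924
at [ 673.8 -153.4   49.2] yaw 1.441 q [-0.24  0.73  1.55  0.    0.86 -0.11] w 25.3 t 24.15
shift [-0.0065  0.0018  0.1517] -> 1 rows of [-0.007  0.002  0.152]
turn [-0.    -0.     0.001] -> 1 rows of [-0.    -0.     0.001]
```

View pics/s6.png

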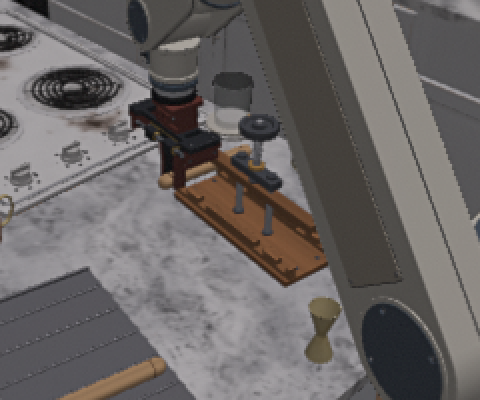

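The pin is in under the bar by the far end of the clamp. Lowering it.

jog_arm --commands '[[-1,[-0.005,0,0.05],[0,0,0]],[-1,[0,0,0.05],[0,0,0]],[-1,[0,0,0.045],[0,0,0]],[-1,[0,0,0],[0,0,0]],[-1,[0,0,0],[0,0,0]]]'

```text
t: 24.7
ee_pos: [673.5, -154.6, 34.4]
orientation: [-2.361, -2.072, 0.0]
ft_force: [0.0, 0.7, -0.4]
width: 25.0
grasp_force: 30.0
```

```bash
python3 held.py;python3 -c "
from h import *
print(get_obs()['ft_force'],get_obs()['moment'])
plan(673.9,-154.1,33.3,1.44)"
```

```text
scene 158 -120 y -6.2 topz 20.8 | -80 y -12.4 topz 49.5 | -40 y -12.8 topz 51.4 | end -161.67591187037354
top 250 -160 y -4.2 topz 56.3 | -120 y -8.0 topz 56.2 | -80 y -9.0 topz 58.2 | end -172.77754957569329
[ 0.14007245 -0.1030312   0.33744051] [-0.01057472 -0.02963317 -0.08044071]
at [ 673.8 -154.7   34.8] yaw 1.44 q [-0.24  0.75  1.56  0.    0.84 -0.11] w 25.2 t 24.8
shift [0.0062 0.0001 0.015 ] -> 1 rows of [0.006 0.    0.015]
turn [0. 0. 0.] -> 1 rows of [0. 0. 0.]
```

jog_arm --commands '[[-1,[0,0,0.012],[0,0,0]],[-1,[0,0,0],[0,0,0]],[0.2,[0,0,0],[0,0,0]],[0.2,[0,0,0],[0,0,0]],[0.2,[0,0,0],[0,0,0]],[0.2,[0,0,0],[0,0,0]],[0.2,[0,0,0],[0,0,0]]]'

```text
t: 25.5
ee_pos: [673.7, -154.7, 33.5]
orientation: [2.362, 2.072, 0.0]
ft_force: [0.3, 0.5, 0.7]
width: 52.7
grasp_force: 0.0
```

jog_arm --commands '[[0.3,[0.1,0,-0.1],[0,0,0]],[0.5,[0.15,0,-0.3],[0,0,0]],[1,[0.15,0,-0.4],[0,0,0]],[1,[0.2,0,-0.4],[0,0,0]],[1,[0.2,0,-0.4],[0,0,0]],[1,[0,0,0],[0,0,0]]]'

```text
t: 26.1
ee_pos: [688.2, -72.8, 201.3]
orientation: [2.353, 2.069, 0.013]
ft_force: [1.1, 0.8, 1.1]
width: 87.5
grasp_force: 0.0
```

```bash
cat > inclamp.py <<'E'
from h import *
import sys
c=np.array([536.8,-207.3]);a=np.array([.9914,-.1306]);b=np.array([.1306,.9914])
for n in sys.argv[1:]:
    d=cam(n);h=cv2.cvtColor(d['image'],cv2.COLOR_BGR2HSV);q=plane(d,np.mgrid[:640,:400].T.reshape(-1,2),41).reshape(400,640,3)
    w=cloud(d)
    for s in(-129,129):
        for lo,hi in((-115,-60),(60,115)):
            x=(q[...,:2]-c)@a;y=(q[...,:2]-c)@b
            k=(abs(x-s)<30)&(y>lo)&(y<hi)&(h[...,0]<25)&(h[...,1]>60)&(h[...,2]>80)&(w[...,2]>20)
            if k.sum()>10: print(n,s,'n',k.sum(),'x %.1f..%.1f med %.1f y %.1f..%.1f'%(*np.percentile(x[k],[3,97]),np.median(x[k]),*np.percentile(y[k],[1,99])),'top z',np.percentile(w[k][:,2],85).round(1))
E
python3 inclamp.py wrist top; python3 pins.py scene s7;python3 -c "
from h import *
plan(450,220,290,1.37)"
```

```text
wrist -129 n 31 x -124.4..-105.5 med -116.0 y 60.7..62.2 top z 22.8
wrist 129 n 568 x 108.6..140.9 med 128.8 y -101.1..-60.6 top z 55.2
wrist 129 n 759 x 117.6..141.0 med 129.3 y 60.6..98.7 top z 53.8
top 129 n 103 x 114.8..136.0 med 125.7 y -98.9..-61.2 top z 54.4
top 129 n 50 x 114.6..137.8 med 126.5 y 60.3..75.9 top z 55.4
pin [415.1 217.5] [196.5  28.8] yaw 1.366 top z [25.7 28.5]
at [683.7 -74.9 193.6] yaw 1.441 q [-0.13  0.55  1.5  -0.    1.1   0.  ] w 87.9 t 26.25
shift [ 2.6207 -2.6996 -0.9637] -> 9 rows of [ 0.291 -0.3   -0.107]
turn [-0.    0.    0.09] -> 1 rows of [-0.    0.    0.09]
```

Pin 1 is seated: x 129, y from -100 to +99, top 54 mm. On to the second pin.

```bash
python3 -c "
from h import *
plan(429.7,286.8,150,1.366)"
```

```text
at [683.7 -74.9 193.6] yaw 1.441 q [-0.13  0.55  1.5  -0.    1.1   0.  ] w 87.9 t 26.25
shift [ 3.2569 -2.9872  0.4363] -> 10 rows of [ 0.326 -0.299  0.044]
turn [-0.     0.     0.095] -> 1 rows of [-0.     0.     0.095]
```

jog_arm --commands '[[1,[0.325,-0.3,0.03],[0,0,0]],[1,[0.325,-0.3,0.04],[0,0,0]],[1,[0.325,-0.3,0.04],[0,0,0]],[1,[0.325,-0.3,0.04],[0,0,0]],[1,[0.325,-0.3,0.04],[0,0,0]],[1,[0.325,-0.3,0.04],[0,0,0]],[1,[0.325,-0.3,0.04],[0,0,0]],[1,[0.325,-0.3,0.04],[0,0,0]],[1,[0.325,-0.3,0.04],[0,0,0]],[1,[0.325,-0.3,0.04],[0,0,0.095]]]'

```text
t: 27.25
ee_pos: [426.9, 286.0, 152.8]
orientation: [-2.439, -1.979, 0.005]
ft_force: [-0.2, 0.3, -0.0]
width: 87.8
grasp_force: 0.0
```

```bash
python3 pins.py top t8;python3 pins.py scene s8;python3 -c "
from h import *
plan(429.7,286.8,60,1.366)"
```

```text
pin [413.7 219.9] [199.4  24.4] yaw 1.362 top z [28.6 31.9]
pin [414.9 218.2] [197.8  29.4] yaw 1.365 top z [25.2 28.4]
at [425.1 287.8 152.5] yaw 1.367 q [0.57 0.36 1.92 0.   0.86 0.77] w 88.2 t 27.35
shift [0.0025 0.0505 0.9244] -> 3 rows of [0.001 0.017 0.308]
turn [-0.005  0.004  0.002] -> 1 rows of [-0.005  0.004  0.002]
```

jog_arm --commands '[[1,[0,0.017,0.3],[0,0,0]],[1,[0,0.017,0.3],[0,0,0]],[1,[0,0.01,0.3],[0,0,0]],[1,[0,0,0.3],[0,0,0]],[1,[0,0,0],[0,0,0]],[1,[0,0,0],[0,0,0]]]'

```text
t: 27.95
ee_pos: [432.8, 283.9, 33.8]
orientation: [-2.438, -1.981, 0.005]
ft_force: [0.6, 0.1, 0.6]
width: 87.8
grasp_force: 0.0
```

```bash
python3 -c "
from h import *
plan(429.7,286.8,8.5,1.366)"
```

```text
at [432.8 283.9  33.8] yaw 1.365 q [ 0.56  0.57  1.96 -0.    0.61  0.76] w 87.8 t 27.95
shift [ 0.0229 -0.0362  0.2531] -> 1 rows of [ 0.023 -0.036  0.253]
turn [-0.003  0.003 -0.002] -> 1 rows of [-0.003  0.003 -0.002]
```

jog_arm --commands '[[1,[0.01,-0.03,0.23],[0,0,0]],[1,[0,0,0.01],[0,0,0]],[-1,[0,0,0],[0,0,0]],[-1,[0,0,0],[0,0,0]],[-1,[0,0,0],[0,0,0]],[-1,[0,0,0],[0,0,0]],[-1,[0,0,0],[0,0,0]],[-1,[0,0,0],[0,0,0]],[-1,[0,0,0],[0,0,0]],[-1,[0,0,0],[0,0,0]]]'

```text
t: 28.95
ee_pos: [430.6, 286.6, 10.5]
orientation: [-2.437, -1.982, 0.0]
ft_force: [0.2, -0.1, -1.2]
width: 27.1
grasp_force: 0.0
```

jog_arm --commands '[[-1,[0,0,0],[0,0,0]],[-1,[0,0,0],[0,0,0]],[-1,[0,0,0],[0,0,0]],[-1,[0,0,0],[0,0,0]]]'

```text
t: 29.35
ee_pos: [430.5, 286.6, 10.5]
orientation: [-2.437, -1.982, 0.0]
ft_force: [0.3, 0.9, 0.1]
width: 25.2
grasp_force: 30.0
```

jog_arm --commands '[[-1,[0,0,-0.3],[0,0,0]],[-1,[0,0,-0.3],[0,0,0]],[-1,[0,0,-0.1],[0,0,0]],[-1,[0,0,0],[0,0,0]],[-1,[0,0,0],[0,0,0]]]'

```text
t: 29.85
ee_pos: [430.2, 286.4, 79.9]
orientation: [-2.437, -1.982, 0.001]
ft_force: [-0.9, -0.1, -0.8]
width: 25.5
grasp_force: 30.0
```

```bash
python3 held.py; python3 inclamp.py top; python3 -c "
from h import *
plan(450.6,126.6,80,1.44)"
```

```text
scene 292 -160 y -9.5 topz 96.6 | -120 y -9.4 topz 96.7 | -80 y -10.6 topz 97.4 | end -165.4878307161787
top 498 -160 y -2.4 topz 98.7 | -120 y -2.9 topz 99.3 | -80 y -2.9 topz 100.2 | -40 y -2.5 topz 99.7 | end -169.37707890382387
top 129 n 103 x 114.8..136.0 med 125.7 y -98.9..-61.2 top z 54.6
top 129 n 108 x 114.8..137.2 med 126.2 y 60.5..97.6 top z 55.0
at [429.8 286.1  79.3] yaw 1.365 q [0.56 0.49 1.95 0.   0.7  0.77] w 25.3 t 30.0
shift [-1.5195  0.5285 -0.0057] -> 4 rows of [-0.38   0.132 -0.001]
turn [-0.002  0.002 -0.095] -> 1 rows of [-0.002  0.002 -0.095]
```

jog_arm --commands '[[-1,[-0.3,0.106,0],[0,0,0]],[-1,[-0.3,0.106,0],[0,0,0]],[-1,[-0.3,0.106,0],[0,0,0]],[-1,[-0.3,0.106,0],[0,0,0]],[-1,[-0.3,0.106,0],[0,0,-0.095]],[-1,[0,0,0.28],[0,0,0]],[-1,[0,0,0],[0,0,0]],[-1,[0,0,0],[0,0,0]]]'

```text
t: 30.8
ee_pos: [451.0, 128.9, 51.8]
orientation: [-2.361, -2.07, 0.004]
ft_force: [-0.7, 0.0, -1.0]
width: 25.1
grasp_force: 30.0
```

```bash
python3 held.py; python3 -c "
from h import *
plan(418,-121.3,51,1.44)"
```

```text
scene 162 -160 y -9.5 topz 69.5 | -120 y -10.1 topz 69.0 | -80 y -12.1 topz 67.7 | end -166.92749735884544
top 444 -160 y -2.7 topz 72.4 | -120 y -2.4 topz 72.6 | -80 y -3.2 topz 72.9 | -40 y -1.8 topz 73.0 | end -166.44595670425323
at [452.  129.5  52.8] yaw 1.441 q [0.25 0.49 2.06 0.   0.59 0.38] w 25.5 t 30.9
shift [-2.531  -0.012   0.0179] -> 6 rows of [-0.422 -0.002  0.003]
turn [-0.     0.     0.001] -> 1 rows of [-0.     0.     0.001]
```

jog_arm --commands '[[-1,[0,-0.012,0.02],[0,0,0]],[-1,[-0.2,0,0],[0,0,0]],[-1,[-0.2,0,0],[0,0,0]],[-1,[-0.2,0,0],[0,0,0]],[-1,[-0.2,0,0],[0,0,0]],[-1,[-0.2,0,0],[0,0,0]],[-1,[0,0,0],[0,0,0]],[-1,[0,0,0],[0,0,0]]]'

```text
t: 31.7
ee_pos: [438.1, 30.3, 50.9]
orientation: [2.362, 2.071, 0.001]
ft_force: [0.5, 0.4, -1.0]
width: 24.8
grasp_force: 30.0
```

```bash
python3 held.py; python3 -c "
from h import *
plan(418,-121.3,51,1.44)"
```

```text
scene 170 -160 y -9.1 topz 67.7 | -120 y -10.4 topz 69.2 | end -199.96346028470063
top 546 -160 y -2.7 topz 69.4 | -120 y -3.7 topz 71.5 | -80 y -2.8 topz 71.3 | -40 y -3.0 topz 70.5 | end -199.94899097625824
at [438.1  30.7  50.8] yaw 1.441 q [0.04 0.47 2.13 0.   0.54 0.17] w 25.5 t 31.8
shift [-1.5332 -0.0021 -0.0024] -> 4 rows of [-0.383 -0.001 -0.001]
turn [ 0.001 -0.     0.001] -> 1 rows of [ 0.001 -0.     0.001]
```

jog_arm --commands '[[-1,[-0.2,0,0],[0,0,0]],[-1,[-0.2,0,0],[0,0,0]],[-1,[-0.2,0,0],[0,0,0]],[-1,[-0.2,0,0],[0,0,0]],[-1,[-0.2,0,0],[0,0,0]],[-1,[-0.2,0,0],[0,0,0]],[-1,[-0.2,0,0],[0,0,0]],[-1,[-0.13,0,0],[0,0,0]],[-1,[0,0,0],[0,0,0]],[-1,[0,0,0],[0,0,0]]]'

```text
t: 32.8
ee_pos: [417.8, -121.2, 50.5]
orientation: [-2.362, -2.071, -0.0]
ft_force: [-0.7, 0.3, -0.5]
width: 25.5
grasp_force: 30.0
```

```bash
python3 held.py; python3 inclamp.py top; python3 -c "
from h import *
plan(418,-121.3,36,1.44)"
```

```text
scene 229 -120 y -7.9 topz 61.8 | -80 y -4.1 topz 15.6 | -40 y -11.3 topz 63.0 | end -127.31785005876652
top 241 -160 y -4.0 topz 70.3 | -120 y -2.5 topz 70.1 | end -165.5790723833827
top -129 n 125 x -142.7..-120.1 med -131.5 y -99.2..-60.5 top z 69.8
top 129 n 104 x 114.8..135.9 med 125.5 y -99.2..-61.2 top z 54.8
top 129 n 109 x 114.8..137.2 med 126.1 y 60.5..97.6 top z 54.3
at [ 417.8 -120.9   50.5] yaw 1.441 q [-0.31  0.46  2.14  0.    0.54 -0.18] w 24.9 t 32.95
shift [-0.0033  0.0024  0.1452] -> 1 rows of [-0.003  0.002  0.145]
turn [-0.    -0.     0.001] -> 1 rows of [-0.    -0.     0.001]
```

jog_arm --commands '[[-1,[0,0,0.05],[0,0,0]],[-1,[0,0,0.05],[0,0,0]],[-1,[0,0,0.05],[0,0,0]],[-1,[0,0,0],[0,0,0]],[-1,[0,0,0],[0,0,0]]]'

```text
t: 33.45
ee_pos: [417.2, -121.5, 35.2]
orientation: [-2.361, -2.071, 0.001]
ft_force: [-1.2, 0.1, 0.8]
width: 25.6
grasp_force: 30.0
```

jog_arm --commands '[[0.2,[0,0,0],[0,0,0]],[0.2,[0,0,0],[0,0,0]],[0.2,[0,0,0],[0,0,0]],[0.2,[0,0,0],[0,0,0]],[0.2,[0,0,0],[0,0,0]]]'

```text
t: 33.95
ee_pos: [417.9, -121.8, 35.6]
orientation: [2.361, 2.072, 0.0]
ft_force: [-0.6, 0.0, 0.4]
width: 52.6
grasp_force: 0.0
```

jog_arm --commands '[[0.3,[0.1,0,-0.1],[0,0,0]],[0.5,[0.15,0,-0.3],[0,0,0]],[1,[0.15,0,-0.4],[0,0,0]],[1,[0.1,0,-0.4],[0,0,0]],[1,[0,0,-0.4],[0,0,0]],[1,[0,0,-0.4],[0,0,0]],[1,[0,0,-0.4],[0,0,0]],[1,[0,0,0],[0,0,0]]]'

```text
t: 34.75
ee_pos: [427.0, -72.0, 281.2]
orientation: [2.355, 2.067, 0.01]
ft_force: [0.0, 1.1, -0.1]
width: 87.5
grasp_force: 0.0
```

```bash
python3 inclamp.py wrist top; python3 wheel.py; python3 -c "
from h import *
cv2.imwrite('pics/w9.png',cam('wrist')['image'])
plan(536.5,-207.7,270,1.9)"
```

```text
wrist -129 n 247 x -140.8..-117.2 med -128.3 y -82.5..-61.4 top z 54.3
wrist -129 n 579 x -140.4..-116.6 med -129.1 y 60.0..99.3 top z 53.9
wrist 129 n 178 x 122.0..158.1 med 142.3 y -104.2..-63.0 top z 378.6
wrist 129 n 576 x 116.6..143.8 med 130.0 y 60.2..98.4 top z 53.9
top -129 n 116 x -144.0..-121.0 med -132.6 y -96.4..-60.5 top z 55.2
top 129 n 102 x 114.8..136.0 med 125.5 y -98.9..-61.2 top z 54.0
top 129 n 109 x 114.8..137.2 med 126.1 y 60.5..97.6 top z 55.0
[198.16540449 203.77638217 208.58909004]
bar top -1 107 96.47176985670183
bar top 1 108 93.524595367894
at [423.2 -71.7 274.2] yaw 1.44 q [-0.2   0.06  1.99  0.    1.1  -0.07] w 88.1 t 35.0
shift [-1.2008  1.301   0.0383] -> 4 rows of [-0.3    0.325  0.01 ]
turn [-0.003 -0.001 -0.585] -> 4 rows of [-0.001 -0.    -0.146]
```

View pics/w9.png

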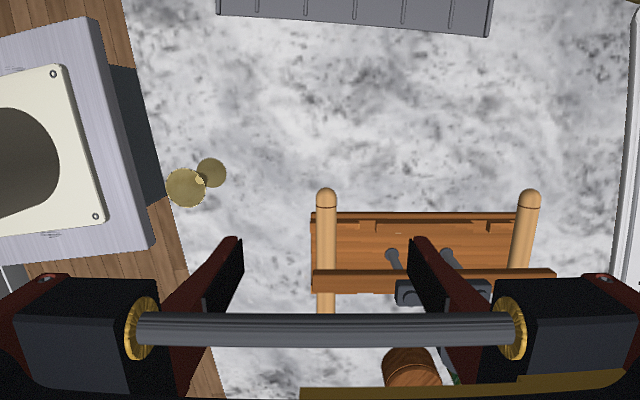

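Both pins lie across the clamp, at (326,250) and (525,230), with tops at 54 mm. Now the wheel, starting at yaw 1.9 and turning clockwise.

jog_arm --commands '[[1,[-0.3,0.325,0],[0,0,0]],[1,[-0.3,0.325,0],[0,0,0]],[1,[-0.3,0.325,0],[0,0,0]],[1,[-0.3,0.325,0],[0,0,0]],[1,[0,0,0],[0,0,-0.146]],[1,[0,0,0],[0,0,-0.146]],[1,[0,0,0],[0,0,-0.146]],[1,[0,0,0],[0,0,-0.146]],[1,[0,0,0],[0,0,0]]]'

```text
t: 35.9
ee_pos: [536.7, -207.7, 273.5]
orientation: [-1.826, -2.552, 0.001]
ft_force: [0.1, 0.4, -0.2]
width: 87.7
grasp_force: 0.0
```

```bash
python3 -c "
from h import *
plan(536.5,-207.7,184,1.9)"
```

```text
at [ 536.7 -207.7  273.5] yaw 1.9 q [-0.39  0.3   1.69  0.    1.16 -0.72] w 87.7 t 35.9
shift [-1.100e-03  4.000e-04  8.954e-01] -> 2 rows of [-0.001  0.     0.448]
turn [-0.003 -0.003 -0.001] -> 1 rows of [-0.003 -0.003 -0.001]
```

jog_arm --commands '[[1,[0,0,0.3],[0,0,0]],[1,[0,0,0.3],[0,0,0]],[1,[0,0,0.29],[0,0,0]],[1,[0,0,0],[0,0,0]],[-1,[0,0,0],[0,0,0]],[-1,[0,0,0],[0,0,0]],[-1,[0,0,0],[0,0,0]],[-1,[0,0,0],[0,0,0]],[-1,[0,0,0],[0,0,0]]]'

```text
t: 36.8
ee_pos: [536.3, -209.0, 187.8]
orientation: [-1.828, -2.554, 0.004]
ft_force: [-6.3, -3.5, 4.6]
width: 63.5
grasp_force: 30.0
```

jog_arm --commands '[[-1,[0,0,0.009],[0,0,0.178]],[-1,[0,0,0.009],[0,0,0.178]],[-1,[0,0,0.009],[0,0,0.178]],[-1,[0,0,0.009],[0,0,0.178]],[-1,[0,0,0.009],[0,0,0.178]],[-1,[0,0,0.009],[0,0,0.178]],[-1,[0,0,0.009],[0,0,0.178]],[-1,[0,0,0.009],[0,0,0.178]],[-1,[0,0,0.009],[0,0,0.178]],[-1,[0,0,0.009],[0,0,0.178]]]'

```text
t: 37.8
ee_pos: [534.3, -208.2, 178.8]
orientation: [-3.044, -0.769, 0.009]
ft_force: [-15.0, -1.2, 11.9]
width: 63.5
grasp_force: 30.0
```

jog_arm --commands '[[-1,[0,0,0],[0,0,0]],[1,[0,0,0],[0,0,0]],[1,[0,0,0],[0,0,0]],[1,[0,0,0],[0,0,0]],[1,[0,0,0],[0,0,0]],[1,[0,0,0],[0,0,0]]]'

```text
t: 38.4
ee_pos: [537.8, -208.0, 177.6]
orientation: [3.043, 0.779, 0.0]
ft_force: [1.3, 0.3, 0.1]
width: 87.8
grasp_force: 0.0
```

```bash
python3 wheel.py; python3 -c "
from h import *
plan(536.5,-207.7,176,1.9)"
```

```text
0
bar top -1 99 87.1985282735501
bar top 1 108 84.9729292919584
at [ 537.6 -208.   177.5] yaw 0.501 q [-0.39  0.41  1.77  0.    0.96  0.68] w 87.9 t 38.5
shift [-0.0085 -0.008   0.0147] -> 1 rows of [-0.008 -0.008  0.015]
turn [-0.    -0.    -1.781] -> 10 rows of [-0.    -0.    -0.178]
```

jog_arm --commands '[[1,[-0.013,-0.008,0.015],[0,0,-0.178]],[1,[0,0,0],[0,0,-0.178]],[1,[0,0,0],[0,0,-0.178]],[1,[0,0,0],[0,0,-0.178]],[1,[0,0,0],[0,0,-0.178]],[1,[0,0,0],[0,0,-0.178]],[1,[0,0,0],[0,0,-0.178]],[1,[0,0,0],[0,0,-0.178]],[1,[0,0,0],[0,0,-0.178]],[1,[0,0,0],[0,0,-0.178]]]'

```text
t: 39.5
ee_pos: [536.1, -207.9, 176.0]
orientation: [-1.821, -2.56, -0.0]
ft_force: [-0.6, 0.6, 0.3]
width: 87.7
grasp_force: 0.0
```

jog_arm --commands '[[1,[0,0,0],[0,0,0]],[-1,[0,0,0],[0,0,0]],[-1,[0,0,0],[0,0,0]],[-1,[0,0,0],[0,0,0]],[-1,[0,0,0],[0,0,0]],[-1,[0,0,0],[0,0,0]]]'

```text
t: 40.1
ee_pos: [535.8, -208.0, 176.0]
orientation: [-1.83, -2.554, 0.0]
ft_force: [-0.4, -0.3, 0.3]
width: 63.4
grasp_force: 30.0
```

jog_arm --commands '[[-1,[0,0,0.009],[0,0,0.178]],[-1,[0,0,0.009],[0,0,0.178]],[-1,[0,0,0.009],[0,0,0.178]],[-1,[0,0,0.009],[0,0,0.178]],[-1,[0,0,0.009],[0,0,0.178]],[-1,[0,0,0.009],[0,0,0.178]],[-1,[0,0,0.009],[0,0,0.178]],[-1,[0,0,0.009],[0,0,0.178]],[-1,[0,0,0.009],[0,0,0.178]],[-1,[0,0,0.009],[0,0,0.178]]]'

```text
t: 41.1
ee_pos: [535.1, -207.8, 167.0]
orientation: [-3.045, -0.77, 0.003]
ft_force: [-3.0, 1.2, 4.0]
width: 63.6
grasp_force: 30.0
```

jog_arm --commands '[[-1,[0,0,0],[0,0,0]],[1,[0,0,0],[0,0,0]],[1,[0,0,0],[0,0,0]],[1,[0,0,0],[0,0,0]],[1,[0,0,0],[0,0,0]],[1,[0,0,0],[0,0,0]]]'

```text
t: 41.7
ee_pos: [536.1, -208.0, 167.0]
orientation: [3.043, 0.779, 0.0]
ft_force: [-0.5, -0.2, -0.1]
width: 87.9
grasp_force: 0.0
```

```bash
python3 wheel.py; python3 inclamp.py top; python3 -c "
from h import *
plan(536.2,-207.7,167,1.9)"
```

```text
0
bar top -1 109 77.66377224587188
bar top 1 95 77.3882187196175
top -129 n 17 x -138.1..-120.7 med -129.7 y 88.6..98.3 top z 51.6
top 129 n 108 x 114.8..137.2 med 126.1 y 60.5..97.6 top z 55.0
at [ 536.1 -208.   167. ] yaw 0.501 q [-0.39  0.42  1.78  0.    0.94  0.68] w 87.9 t 41.85
shift [ 0.0025 -0.0017  0.0004] -> 1 rows of [ 0.003 -0.002  0.   ]
turn [ 0.    -0.    -1.781] -> 10 rows of [ 0.    -0.    -0.178]
```

jog_arm --commands '[[1,[0,0,0],[0,0,-0.178]],[1,[0,0,0],[0,0,-0.178]],[1,[0,0,0],[0,0,-0.178]],[1,[0,0,0],[0,0,-0.178]],[1,[0,0,0],[0,0,-0.178]],[1,[0,0,0],[0,0,-0.178]],[1,[0,0,0],[0,0,-0.178]],[1,[0,0,0],[0,0,-0.178]],[1,[0,0,0],[0,0,-0.178]],[1,[0,0,0],[0,0,-0.178]]]'

```text
t: 42.85
ee_pos: [536.0, -208.0, 167.0]
orientation: [1.821, 2.56, 0.0]
ft_force: [0.8, 0.5, -0.1]
width: 87.8
grasp_force: 0.0
```

jog_arm --commands '[[1,[0,0,0],[0,0,0]],[-1,[0,0,0],[0,0,0]],[-1,[0,0,0],[0,0,0]],[-1,[0,0,0],[0,0,0]],[-1,[0,0,0],[0,0,0]],[-1,[0,0,0],[0,0,0]]]'

```text
t: 43.45
ee_pos: [535.9, -208.0, 167.0]
orientation: [-1.83, -2.554, 0.0]
ft_force: [-1.1, -0.5, 0.8]
width: 63.6
grasp_force: 30.0
```

jog_arm --commands '[[-1,[0,0,0.009],[0,0,0.178]],[-1,[0,0,0.009],[0,0,0.178]],[-1,[0,0,0.009],[0,0,0.178]],[-1,[0,0,0.009],[0,0,0.178]],[-1,[0,0,0.009],[0,0,0.178]]]'

```text
t: 43.95
ee_pos: [535.5, -208.0, 162.5]
orientation: [-2.598, -1.766, 0.001]
ft_force: [-3.3, 0.3, 2.5]
width: 63.6
grasp_force: 30.0
```

```bash
python3 wheel.py; python3 -c "
from h import *
print(get_obs()['moment'])
plan(536.2,-207.7,167,.5)"
```

```text
[181.09222734 183.45779232 185.32683247]
bar top -1 97 73.86945400932291
bar top 1 96 72.21260650811018
[-0.21043916  0.4187681  -0.22305761]
at [ 535.5 -208.   162.5] yaw 1.198 q [-0.39  0.43  1.79 -0.    0.93 -0.02] w 63.3 t 44.05
shift [ 0.0053  0.0056 -0.0447] -> 1 rows of [ 0.005  0.006 -0.045]
turn [-0.001  0.001  0.889] -> 5 rows of [-0.     0.     0.178]
```

jog_arm --commands '[[-1,[0,0,0.009],[0,0,0.178]],[-1,[0,0,0.006],[0,0,0.12]]]'

```text
t: 44.25
ee_pos: [535.3, -208.0, 161.1]
orientation: [-2.782, -1.458, 0.002]
ft_force: [-3.5, -0.2, 3.4]
width: 63.7
grasp_force: 30.0
```

```bash
python3 wheel.py; python3 -c "
from h import *
print(get_obs()['moment'])
plan(536.2,-207.7,167,.5)"
```

```text
0
bar top -1 98 72.24884986922154
bar top 1 86 71.08299626493545
[-0.25914654  0.70428743 -0.19963055]
at [ 535.4 -207.9  161. ] yaw 0.968 q [-0.39  0.43  1.79 -0.    0.93  0.21] w 63.7 t 44.35
shift [ 0.0065  0.0056 -0.0596] -> 1 rows of [ 0.006  0.006 -0.06 ]
turn [-0.001  0.001  0.596] -> 4 rows of [-0.     0.     0.149]
```

jog_arm --commands '[[-1,[0,0,0.005],[0,0,0.1]],[-1,[0,0,0],[0,0,0]]]'

```text
t: 44.55
ee_pos: [535.4, -207.9, 160.5]
orientation: [-2.834, -1.353, 0.002]
ft_force: [-5.6, -0.4, 4.2]
width: 63.0
grasp_force: 30.0
```

```bash
python3 -c "
from h import *
print(get_obs()['moment'])
plan(536.2,-207.7,167,.5)"
```

```text
[-0.22837148  0.73968593 -0.27686841]
at [ 535.4 -207.9  160.5] yaw 0.891 q [-0.39  0.43  1.79 -0.    0.92  0.29] w 63.0 t 44.55
shift [ 0.0068  0.0052 -0.0645] -> 1 rows of [ 0.007  0.005 -0.065]
turn [-0.001  0.001  0.497] -> 3 rows of [-0.     0.     0.166]
```

jog_arm --commands '[[-1,[0,0,0.005],[0,0,0.1]],[-1,[0,0,0],[0,0,0]]]'

```text
t: 44.75
ee_pos: [535.3, -207.9, 160.1]
orientation: [-2.885, -1.241, 0.002]
ft_force: [-5.6, -0.7, 3.7]
width: 63.5
grasp_force: 30.0
```

```bash
python3 wheel.py; python3 -c "
from h import *
print(get_obs()['moment'])
plan(536.2,-207.7,167,.5)"
```

```text
0
bar top -1 96 71.46202833334877
bar top 1 96 70.54103343672807
[-0.15815839  0.74322217 -0.31253785]
at [ 535.3 -207.9  160.1] yaw 0.814 q [-0.39  0.43  1.79 -0.    0.92  0.37] w 64.1 t 44.85
shift [ 0.0072  0.0052 -0.0693] -> 1 rows of [ 0.007  0.005 -0.069]
turn [-0.001  0.001  0.4  ] -> 3 rows of [-0.     0.     0.133]
```

jog_arm --commands '[[-1,[0,0,0.003],[0,0,0.1]],[-1,[0,0,0],[0,0,0]]]'

```text
t: 45.05
ee_pos: [535.3, -207.9, 159.6]
orientation: [-2.932, -1.127, 0.002]
ft_force: [-5.4, -0.3, 2.5]
width: 63.6
grasp_force: 30.0
```

```bash
python3 -c "
from h import *
print(get_obs()['moment'])
plan(536.2,-207.7,167,.5)"
```

```text
[-0.25275124  0.75926483 -0.23572644]
at [ 535.3 -207.9  159.6] yaw 0.734 q [-0.39  0.43  1.79 -0.    0.92  0.45] w 63.6 t 45.05
shift [ 0.0077  0.0048 -0.0745] -> 1 rows of [ 0.008  0.005 -0.075]
turn [-0.001  0.001  0.298] -> 2 rows of [-0.001  0.001  0.149]
```

jog_arm --commands '[[-1,[0,0,0.003],[0,0,0.1]],[-1,[0,0,0],[0,0,0]]]'

```text
t: 45.25
ee_pos: [535.3, -207.8, 159.1]
orientation: [-2.974, -1.011, 0.002]
ft_force: [-5.6, -0.8, 1.0]
width: 63.5
grasp_force: 30.0
```

```bash
python3 wheel.py; python3 -c "
from h import *
print(get_obs()['moment'])
plan(536.2,-207.7,167,.5)"
```

```text
0
bar top -1 96 70.81615296280688
bar top 1 81 69.5587032429953
[-0.27658997  0.77141557 -0.28229139]
at [ 535.3 -207.8  159.1] yaw 0.657 q [-0.39  0.43  1.79 -0.    0.92  0.52] w 63.5 t 45.35
shift [ 0.0082  0.0047 -0.0791] -> 1 rows of [ 0.008  0.005 -0.079]
turn [-0.002  0.001  0.2  ] -> 2 rows of [-0.001  0.001  0.1  ]
```

jog_arm --commands '[[-1,[0,0,0.004],[0,0,0.1]],[-1,[0,0,0],[0,0,0]]]'

```text
t: 45.55
ee_pos: [535.2, -207.8, 158.6]
orientation: [-3.011, -0.894, 0.002]
ft_force: [-5.7, -0.5, 0.7]
width: 63.7
grasp_force: 30.0
```

```bash
python3 -c "
from h import *
print(get_obs()['moment'])
plan(536.2,-207.7,167,.5)"
```

```text
[-0.26486641  0.7826419  -0.23733443]
at [ 535.2 -207.8  158.6] yaw 0.577 q [-0.39  0.43  1.79 -0.    0.92  0.6 ] w 63.7 t 45.55
shift [ 0.0087  0.0046 -0.0843] -> 1 rows of [ 0.009  0.005 -0.084]
turn [-0.002  0.002  0.098] -> 1 rows of [-0.002  0.002  0.098]
```

jog_arm --commands '[[-1,[0,0,0.004],[0,0,0.1]],[-1,[0,0,0],[0,0,0]]]'

```text
t: 45.75
ee_pos: [535.2, -207.7, 158.1]
orientation: [-3.043, -0.775, 0.003]
ft_force: [-5.6, -0.2, 0.6]
width: 63.4
grasp_force: 30.0
```

```bash
python3 wheel.py; python3 -c "
from h import *
print(get_obs()['moment'])
plan(536.2,-207.7,167,.5)"
```

```text
0
bar top -1 100 69.38609701935695
bar top 1 84 68.63037815454754
[-0.24382697  0.75807988 -0.12784344]
at [ 535.2 -207.7  158.1] yaw 0.501 q [-0.39  0.43  1.79 -0.    0.92  0.68] w 63.6 t 45.85
shift [ 0.009   0.0045 -0.0887] -> 1 rows of [ 0.009  0.004 -0.089]
turn [-0.002  0.002  0.001] -> 1 rows of [-0.002  0.002  0.001]
```

Torque has not risen yet. I let go, lift, and look at the bar and pins.

jog_arm --commands '[[1,[0,0,0],[0,0,0]],[1,[0,0,0],[0,0,0]],[1,[0,0,0],[0,0,0]],[1,[0,0,0],[0,0,0]],[1,[0,0,0],[0,0,0]],[1,[0,0,-0.35],[0,0,0]],[1,[0,0,-0.35],[0,0,0]],[1,[0,0,-0.35],[0,0,0]],[1,[0,0,-0.35],[0,0,0]],[1,[0,0,0],[0,0,0]]]'

```text
t: 46.85
ee_pos: [538.6, -209.0, 304.0]
orientation: [3.041, 0.768, 0.012]
ft_force: [0.7, 0.5, -0.3]
width: 87.9
grasp_force: 0.0
```

```bash
python3 inclamp.py wrist top;python3 wheel.py; python3 - <<'E'
from h import *
d=cam('wrist');cv2.imwrite('pics/w10.png',d['image']);P=cloud(d).reshape(-1,3)
Q=P[(P[:,2]>155)&(P[:,2]<215)&(abs(P[:,0]-537)<50)&(abs(P[:,1]+207)<50)]
print('wheel',cv2.minEnclosingCircle(Q[:,:2].astype(np.float32)),np.median(Q[:,2]))
c=np.array([536.8,-207.3]);r=P[:,:2]-c;x=r@[.9914,-.1306];y=r@[.1306,.9914]
for s in(-1,1):
    k=(abs(x-s*90)<20)&(abs(y)<8)&(P[:,2]>20)&(P[:,2]<110);print('bar',s,k.sum(),np.nanmedian(P[k][:,2]))
    k=(abs(x-s*129)<4)&(abs(y)<90)&(abs(y)>18)&(P[:,2]>20)&(P[:,2]<110);print('pin top',s,k.sum(),np.nanmedian(P[k][:,2]))
plan(536.2,-207.7,158,1.2)
E
```

```text
wrist -129 n 434 x -141.9..-116.9 med -129.4 y -97.9..-60.4 top z 53.6
wrist -129 n 526 x -141.8..-116.7 med -129.2 y 60.6..99.2 top z 53.4
wrist 129 n 589 x 117.3..140.9 med 129.3 y -98.7..-60.3 top z 53.5
wrist 129 n 699 x 117.6..141.0 med 129.4 y 60.5..98.6 top z 53.5
top -129 n 50 x -142.7..-120.1 med -131.1 y 79.6..98.3 top z 53.9
top 129 n 105 x 114.8..137.2 med 126.1 y 60.5..97.3 top z 54.5
[170.74429515 175.72392531 180.21618726]
bar top -1 100 69.32829316404184
bar top 1 83 68.46277660751593
wheel ((536.9638061523438, -207.64517211914062), 32.01279830932617) 178.52962274537356
bar -1 387 71.56339285403948
pin top -1 589 53.408747452482146
bar 1 511 71.47813336919808
pin top 1 875 53.3602463509402
at [ 535.2 -207.6  297. ] yaw 0.495 q [-0.39  0.27  1.67  0.    1.2   0.69] w 87.7 t 47.1
shift [0.0113 0.0087 1.3902] -> 4 rows of [0.003 0.002 0.348]
turn [-0.003  0.001 -0.898] -> 5 rows of [-0.001  0.    -0.18 ]
```

View pics/w10.png

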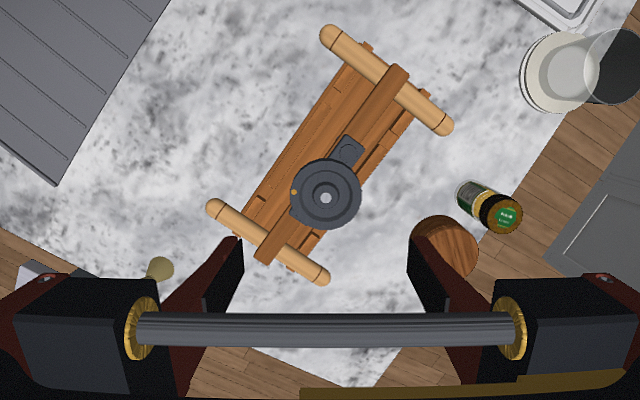

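Both pins are in their notches under the bar. Bar top is 71.5, so its underside is about 53.5, right at the pin tops (53.4). I regrip and tighten until the torque rises.

jog_arm --commands '[[1,[0.01,0.008,0],[0,0,-0.18]],[1,[0,0,0],[0,0,-0.18]],[1,[0,0,0],[0,0,-0.18]],[1,[0,0,0],[0,0,-0.18]],[1,[0,0,0],[0,0,-0.18]],[1,[0,0,0.34],[0,0,0]],[1,[0,0,0.34],[0,0,0]],[1,[0,0,0.34],[0,0,0]],[1,[0,0,0.34],[0,0,0]],[1,[0,0,0],[0,0,0]]]'

```text
t: 48.1
ee_pos: [533.4, -206.6, 157.1]
orientation: [-2.584, -1.771, 0.009]
ft_force: [-0.0, 1.2, 0.4]
width: 87.7
grasp_force: 0.0
```

jog_arm --commands '[[-1,[0,0,0],[0,0,0]],[-1,[0,0,0],[0,0,0]],[-1,[0,0,0],[0,0,0]],[-1,[0,0,0],[0,0,0]],[-1,[0,0,0],[0,0,0]],[-1,[0,0,0.002],[0,0,0.1]],[-1,[0,0,0],[0,0,0]]]'

```text
t: 48.8
ee_pos: [535.7, -207.6, 163.5]
orientation: [-2.659, -1.669, 0.003]
ft_force: [-5.3, 1.7, 4.3]
width: 63.3
grasp_force: 30.0
```

```bash
python3 -c "
from h import *
print(get_obs()['moment'])
plan(536.2,-207.7,158,.5)"
```

```text
[0.48550844 1.45042661 0.00893779]
at [ 535.7 -207.6  163.5] yaw 1.121 q [-0.39  0.43  1.79 -0.    0.93  0.06] w 63.3 t 48.8
shift [0.0013 0.0057 0.0555] -> 1 rows of [0.001 0.006 0.055]
turn [-0.004  0.002  0.791] -> 5 rows of [-0.001  0.     0.158]
```

jog_arm --commands '[[-1,[0,0,0.002],[0,0,0.1]],[-1,[0,0,0],[0,0,0]]]'

```text
t: 49.0
ee_pos: [535.6, -207.6, 163.1]
orientation: [-2.722, -1.564, 0.003]
ft_force: [-5.1, 1.3, 2.2]
width: 63.3
grasp_force: 30.0
```

```bash
python3 -c "
from h import *
print(get_obs()['moment'])
plan(536.2,-207.7,158,.5)"
```

```text
[0.5538011  1.31896054 0.32303529]
at [ 535.6 -207.6  163.1] yaw 1.043 q [-0.39  0.43  1.79 -0.    0.93  0.14] w 63.3 t 49.0
shift [0.0019 0.0058 0.0515] -> 1 rows of [0.002 0.006 0.051]
turn [-0.004  0.002  0.692] -> 4 rows of [-0.001  0.001  0.173]
```

jog_arm --commands '[[-1,[0,0,0.001],[0,0,0.1]],[-1,[0,0,0],[0,0,0]]]'

```text
t: 49.2
ee_pos: [535.6, -207.6, 162.8]
orientation: [-2.78, -1.458, 0.004]
ft_force: [-5.3, 2.0, 1.5]
width: 63.4
grasp_force: 30.0
```

```bash
python3 -c "
from h import *
print(get_obs()['moment'])
plan(536.2,-207.7,158,.5)"
```

```text
[0.61847247 1.39256447 0.54331122]
at [ 535.6 -207.6  162.8] yaw 0.966 q [-0.39  0.43  1.79 -0.    0.93  0.21] w 63.4 t 49.2
shift [0.0024 0.0057 0.0475] -> 1 rows of [0.002 0.006 0.047]
turn [-0.003  0.002  0.593] -> 4 rows of [-0.001  0.001  0.148]
```

jog_arm --commands '[[-1,[0,0,0.001],[0,0,0.1]],[-1,[0,0,0],[0,0,0]]]'

```text
t: 49.4
ee_pos: [535.6, -207.6, 162.3]
orientation: [-2.835, -1.349, 0.004]
ft_force: [-5.4, 2.3, -0.4]
width: 63.7
grasp_force: 30.0
```

```bash
python3 wheel.py; python3 -c "
from h import *
print(get_obs()['moment'])
plan(536.2,-207.7,158,.5)"
```

```text
0
bar top -1 93 68.30738316583052
bar top 1 82 67.46146387459044
[0.54092284 1.21635005 0.8232887 ]
at [ 535.6 -207.6  162.4] yaw 0.89 q [-0.39  0.43  1.79 -0.    0.93  0.29] w 63.4 t 49.5
shift [0.003  0.0059 0.0435] -> 1 rows of [0.003 0.006 0.044]
turn [-0.004  0.003  0.497] -> 3 rows of [-0.001  0.001  0.166]
```

Torque is rising steadily (0.0, 0.32, 0.54, 0.82 N m), so the bar bears. I let go and check.

jog_arm --commands '[[1,[0,0,0],[0,0,0]],[1,[0,0,0],[0,0,0]],[1,[0,0,0],[0,0,0]],[1,[0,0,0],[0,0,0]],[1,[0,0,0],[0,0,0]],[1,[0,0,-0.35],[0,0,0]],[1,[0,0,-0.35],[0,0,0]],[1,[0,0,-0.35],[0,0,0]],[1,[0,0,-0.35],[0,0,0]],[1,[0,0,0],[0,0,0]]]'

```text
t: 50.5
ee_pos: [539.8, -209.2, 307.4]
orientation: [2.831, 1.346, 0.01]
ft_force: [0.5, -0.9, -0.9]
width: 88.0
grasp_force: 0.0
```

```bash
python3 inclamp.py wrist top;python3 wheel.py; python3 - <<'E'
from h import *
d=cam('wrist');P=cloud(d).reshape(-1,3)
Q=P[(P[:,2]>155)&(P[:,2]<215)&(abs(P[:,0]-537)<50)&(abs(P[:,1]+207)<50)]
print('wheel',cv2.minEnclosingCircle(Q[:,:2].astype(np.float32)),np.median(Q[:,2]))
c=np.array([536.8,-207.3]);r=P[:,:2]-c;x=r@[.9914,-.1306];y=r@[.1306,.9914]
for s in(-1,1):
    k=(abs(x-s*90)<20)&(abs(y)<8)&(P[:,2]>20)&(P[:,2]<110);print('bar',s,k.sum(),np.nanmedian(P[k][:,2]))
    k=(abs(x-s*129)<4)&(abs(y)<90)&(abs(y)>18)&(P[:,2]>20)&(P[:,2]<110);print('pin top',s,k.sum(),np.nanmedian(P[k][:,2]))
print(get_obs())
cv2.imwrite('pics/s11.png',cam('scene')['image'])
E
```

```text
wrist -129 n 438 x -141.3..-116.2 med -129.0 y -97.9..-60.4 top z 53.0
wrist -129 n 562 x -140.8..-116.0 med -128.4 y 60.4..99.0 top z 52.8
wrist 129 n 515 x 117.5..140.8 med 129.2 y -98.6..-60.4 top z 52.6
wrist 129 n 664 x 117.5..141.1 med 129.4 y 60.4..98.5 top z 52.5
top -129 n 51 x -142.7..-120.4 med -130.0 y 79.6..98.5 top z 53.3
top 129 n 107 x 114.8..136.9 med 126.1 y 60.5..97.6 top z 53.0
[178.73437625 180.82427513 181.16716032]
bar top -1 100 68.91260186500614
bar top 1 85 68.0750333148568
wheel ((537.232177734375, -207.5512237548828), 31.949399948120117) 177.67969983560045
bar -1 398 70.69382787528949
pin top -1 617 52.74139070069555
bar 1 471 70.72532007785543
pin top 1 805 52.45319744486869
{'t': 50.75, 'qpos': array([-3.90350760e-01,  2.70426358e-01,  1.66413147e+00,  1.63110298e-05,
        1.20979408e+00,  2.93165300e-01]), 'qvel': array([ 0.00051552,  0.0062754 , -0.00209567,  0.00361877,  0.00199678,
       -0.00100468]), 'joint_torque': array([ 1.32615536e-03, -4.80967605e+01, -3.00849652e+01,  7.02976459e-02,
       -1.00854045e-02, -1.72108316e-04]), 'ee_pos': array([ 536.43329416, -207.85043032,  300.44009191]), 'orientation': array([-2.8356191 , -1.34757566,  0.00289264]), 'ft_force': array([ 0.67303497, -0.0339953 , -0.78589203]), 'moment': array([-0.04001022,  0.00539678,  0.02130778]), 'grasp_force': 0.0, 'width': 88.25809459645632}
```

View pics/s11.png

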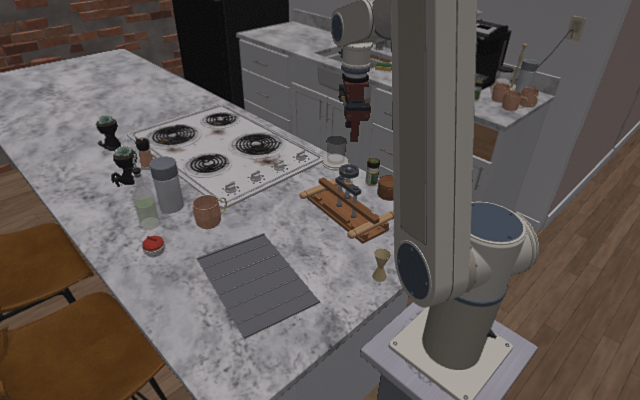

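The mat is empty, and both pins are clamped under the bar at (345,210). Jar and salt box stand at (373,172) and (388,187). The pins have been pressed down about 0.8 mm, so the bar bears on them. Handing in.

```bash
python3 -c "
from workcell import close_job
print(close_job())"
```

```text
the job is handed in; nothing more can be done
None
```

I handed the job in at about 51 s: both pins lie centred in the outer notches (x = ±129 mm), the bar is screwed down to about 13 mm and bears on them, the gripper is clear, and the jar and salt box are still standing; no verdict came back.

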